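Reset the swivel board holder to the index mark

TASK

The clamp lever of the swivel board holder has been jammed far too tight. Turn the lever counter-clockwise until the clamp is completely free, swing the arm by its upright post until its pointer lines up with the index tab on the scale, then turn the lever clockwise again until it takes a force of about 5 N at its grip pin to move it further: firm enough to lock the arm, but clearly less than the jammed state. Do not move the arm before the clamp is free, and leave the index tab and the things lying round the holder as they are.

Things in the scene. Friction and masses are not known exactly. Their poses are not given: they have to be found in the camera images.
- holder_base: grey round base plate of the board holder, fixed to the desk, 252 mm across, top face 10 mm above the desk; origin on the swivel axis at desk height; z up, its own -x side (towards the robot, turned by the holder's yaw) carries a scale of black ticks every 5 degrees at radius 108 to 124 mm
- swing_arm (a joint): angle of the swinging arm about the vertical swivel axis (rad, counter-clockwise from above positive); 0 when the pointer is over the scale's middle, on the base's -x side; stops at +-1.05
- pointer_tip (a point): point of the aluminium pointer at the end of the swinging arm, 104 mm from the swivel axis, 15 mm above the desk; its x axis runs along the arm through the swivel axis. On the opposite side of the axis the arm carries a flat drive in two steel jaws (reaches 155 mm from the axis, top about 37 mm high)
- post_top (a point): centre of the top of the arm's upright round dark steel post, 14 mm diameter, 76 mm from the swivel axis on the pointer's side, standing free from 25 to 70 mm above the desk; a free arm swings with about 2 N at the post, and stays where it is left
- index_tip (a point): inner point of the dark steel index tab, a rider 16 mm wide, 22 mm high, on the rim of the base, its tip 109 mm from the swivel axis; its x axis runs along the radius through the swivel axis. It marks the wanted angle and shall not be moved
- swivel_plate: round aluminium plate of the swinging arm, 106 mm across, on the swivel axis under the lever; the clamp shoe presses on it. Force to move the lever, sideways at its grip pin: 0.5 N when free; 0.5 N + 0.07 to 0.1 x clamp force when tightening (felt only while it moves: at rest the pin may push back less); some 2 to 5 N to loosen it. Tightening does not drag the arm along
- clamp_shoe: round steel shoe, 98 mm across, under the lever; presses on the swivel plate with the clamp force: jammed 80 to 130 N, about 1 N when free; it grows by about 100 N per rad of lever beyond the bite, so 5 N at the grip pin (some 55 N clamp force) is reached 0.45 to 0.65 rad past the bite
- marker: red and white marker lying left of the holder, 135 mm long; bystander
- loupe: black eye loupe, 43 mm across, 38 mm high, standing right of the holder; bystander
- notes_pink: pink pad of sticky notes, 40x51x11 mm, to the far right of the holder; bystander
- tape_roll: small black roll of tape, 59 mm across, 19 mm high, to the near right of the holder; bystander
- lever_grip (a point): centre of the top of the black clamp lever's grip, an upright round pin 12 mm in diameter, 70 mm from the swivel axis, standing free from 77 to 118 mm above the desk at the lever's end. The lever itself is a level bar 15 mm wide, 63 to 77 mm above the desk, from a hub (38 mm across, 83 mm high) on the swivel axis. It rises 2.5 mm per rad of loosening
- clamp_lever (a joint): turn of the clamp lever about the swivel axis (rad), counter-clockwise from above = growing = loosening; at 0 it points to the base's -y side. Starts jammed; completely free 0.8 to 1.25 rad further on; stops at -1.9 and 1.2. The angle at which the clamp bites differs by up to 0.25 rad from holder to holder and cannot be seen. It stays where it is let go

How it is judged:
By the outcome, as a careful person would: the job done as asked, in the order asked, and still so for the second after the job is handed in, with the robot touching nothing.
It also fails if it takes over 72 s, if anything falls off the work surface, if the arm or the gripper's body presses on something with over 40 N, if the wrist force passes 120 N, or if a joint passes its speed limit or range.

ROBOT

A 7-joint arm with a two-finger parallel gripper is mounted at the origin on a cart in front of the work surface, level with it; the furniture and walls round the work are solid. World frame = base frame: x ahead of the robot, y to its left, z up, the work surface at z = 0. Lengths are in m, angles in rad, forces in N, time in s.
With the tool pointing down it reaches from about 0.4 to 0.85 m from the base axis. Payload 10.4 kg.
Tool frame: the origin (TCP) lies between the finger pads; the fingertips stand 22 mm ahead of it and the grasp point (between the pads) lies 3 mm ahead of it (r.nose_length is the distance from the TCP to the fingertips, in m); z points along the fingers, y is the line along which they close (so a half turn about z gives the same grasp; the last joint's range is limited). The gripper opens to 87 mm and grips with 3 to 60 N. Pads are 19 mm wide; open, the fingers measure 117 mm over their backs; the gripper's body (75 mm by 190 mm) begins 51 mm behind the grasp point.
Start: joints at [1.214, 0.332, -0.065, 1.46, 0.022, 1.35, -0.088], TCP at [0.205, -0.591, 0.214] pointing down, gripper open.
Joint ranges: [-2.6, 2.6], [-0.5, 2.12], [-1.47, 1.34], [0.16, 2.42], [-1.27, 4.41], [0.06, 2.06], [-2.6, 2.6]. Speed limits (rad/s): [2.22, 2.22, 2.79, 2.79, 3.14, 3.14, 3.14].

INTERFACE

Orientations are given as a unit quaternion [x, y, z, w].
In Python, from bench import readout, cams, r gives the robot as it stands. The module is installed in compiled form; this text tells all that it offers.
- The arm moves only by the tool step_arm, never from a script. Its argument "deltas" is a list that holds one entry, the list of rows, each a list of 7 numbers: the turn, a rotation vector about the tool's x, y, z in rad, then the shift along the tool's x, y, z in m, then the opening in per cent of the stroke, from 0 (shut) to 100 (fully open). A call has 1 to 20 rows; each row is the pose to reach, as a shift and turn from the pose commanded when the call began, along the tool's axes at that moment; what a row does not reach only later rows make up. A row lasts 1/8 s, in which the tool goes at most 62.5 mm and 10.7 degrees, less where a joint would pass 70% of its speed; a pose out of reach is approached as far as the arm can. A call with a gripper value outside its range is refused whole. The fingers move at their own pace and stop on an object; "squeeze" is the grip in N (left out, the last holds). Time passes only in rows, so rows that repeat a pose let the fingers close. It gives the time, the measured TCP pose, the force, the opening and the grip force at its end, in the units of the state.
- readout.read_state(): the state, without advancing time (a new reading comes with each control period).
- cams.camera(name): name is "side" or "top" or "wrist"; returns a dict with "img" (400x640x3 uint8, red, green, blue), "fx", "fy", "cx", "cy" (pixels), "origin" and "rotation" of the camera in the world; the wrist camera has in their place "T_tool_cam" (4x4, takes a point from camera to tool coordinates, whose origin is the TCP and whose axes are the flange's). Camera axes: x right, y up, looking along -z (the intrinsics and any distortion apply to the point x, -y, -z); pixel columns grow to the right and rows downward; lengths in m; the calibration is good to about 2 mm. A picture is of the moment at which its call begins: read the wrist's pose just before it. There is no depth.
- r.close_job(): hands the job in; it is judged then, once.
The state is a dict: "time": time; "joint_positions": joint angles; "joint_vel": joint speeds; "joint_torque": joint torques, N m; "ee_pos": TCP position; "eef_rot": TCP orientation; "ft_force": force on the tool from outside, world axes, zero at the start; "torque": the same for the moment, N m; "width": finger opening in m; "grip_force": force on a finger pad.
Only numpy, scipy, OpenCV 4.12 (cv2) and the standard library are available. Lean on these libraries where they do the work, as an engineer would, in place of code of your own. Each camera call takes 0.05 s, during which the arm holds its last target. There are 200 camera calls.

## Working session

There is one attempt and no reset: what is moved stays moved. The work goes in short steps, Python scripts to look and compute and a tool call to move; the robot and the scene stay as the last step left them, time stands still between calls to the robot, and variables do not carry over. Pictures are saved under pics/ and viewed, at most 10 in all, crops included, and the job is handed in when it is done.

Besides the shell and the picture viewer there is one more tool, called after ">>>" by a JSON object that holds its "name" and its "arguments", one argument or row to a line. step_arm: Moves the arm, as the interface text tells. Its arguments: {"type":"object","properties":{"deltas":{"type":"array"},"squeeze":{"type":"number"}},"required":["deltas"]}

```bash
mkdir -p pics; cat > h.py <<'E'
import numpy as np, cv2
from bench import readout, cams, r
def snap(n,f):
    c=cams.camera(n); cv2.imwrite('pics/'+f,c['img'][:,:,::-1]); return c
E
python3 - <<'E'
from h import *
import pickle
s=readout.read_state(); print(s)
d={}
for n in('side','top'):
    c=snap(n,n+'0.png'); d[n]=c; print(n,{k:v for k,v in c.items() if k!='img'})
pickle.dump(d,open('c0.pkl','wb')); print(r.nose_length)
E
```

```text
{'time': 0.0, 'joint_positions': array([ 1.21438483,  0.33287182, -0.06469926,  1.46093527,  0.02162022,
        1.34987375, -0.08848629]), 'joint_vel': array([ 1.90080487e-03,  1.08713588e-03, -9.76596211e-04,  1.08899226e-03,
       -4.10507500e-05,  1.55243006e-03,  1.20377667e-03]), 'joint_torque': array([-8.61453509e-05, -6.23256612e+01,  2.47716287e-02, -3.89888656e+01,
       -6.13072584e-02,  3.99532705e-02,  1.59197430e-04]), 'ee_pos': array([ 0.20463935, -0.59013765,  0.21275686]), 'eef_rot': array([ 9.86100119e-01,  1.66150745e-01, -1.56515326e-04, -6.78181068e-04]), 'ft_force': array([-0.21012473, -0.83765538,  0.1395616 ]), 'torque': array([ 0.03529796, -0.02281729, -0.01277362]), 'grip_force': 0.0, 'width': 0.0874388224557745}
side {'fx': 380.9029722924909, 'fy': 380.9029722924909, 'cx': 318.75769290176197, 'cy': 205.02350967706397, 'origin': array([ 0.21135356, -0.50475692,  0.66063143]), 'rotation': array([ 0.38955192, -0.12067454, -0.27081846,  0.87197725])}
top {'fx': 380.1944654235313, 'fy': 380.1944654235313, 'cx': 315.9587465085132, 'cy': 201.38439284529326, 'origin': array([0.41711162, 0.01646638, 0.9929343 ]), 'rotation': array([-0.05414661,  0.05519568,  0.70666782, -0.70330802])}
0.022
```

View pics/top0.png

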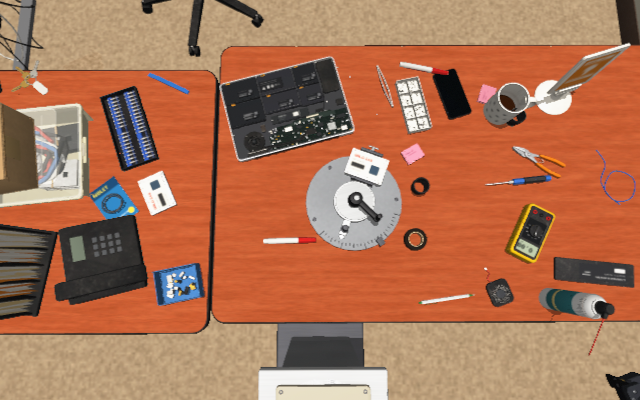

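View pics/side0.png

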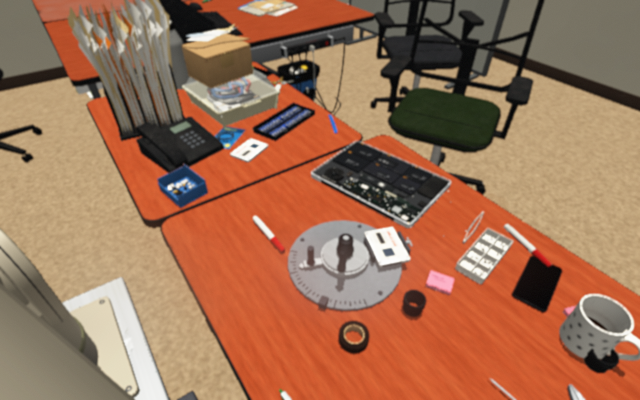

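The top view shows the base centred near (353,202), with the lever pointing to (377,218), the post near (345,232) and the tab near (380,240). In the side view the grip is at (345,240), the post at (310,255) and the tab at (323,302). I'll zoom in on both.

```bash
python3 - <<'E'
from h import *
import pickle
d=pickle.load(open('c0.pkl','rb'))
a=d['top']['img'][145:265,290:420]; b=d['side']['img'][205:325,275:425]
a=cv2.resize(a,None,fx=5,fy=5,interpolation=cv2.INTER_CUBIC)[:600]; b=cv2.resize(b,None,fx=5,fy=5,interpolation=cv2.INTER_CUBIC)
cv2.imwrite('pics/a.png',a[:,:,::-1]);cv2.imwrite('pics/b.png',b[:,:,::-1])
E
```

```text
(no output)
```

View pics/a.png

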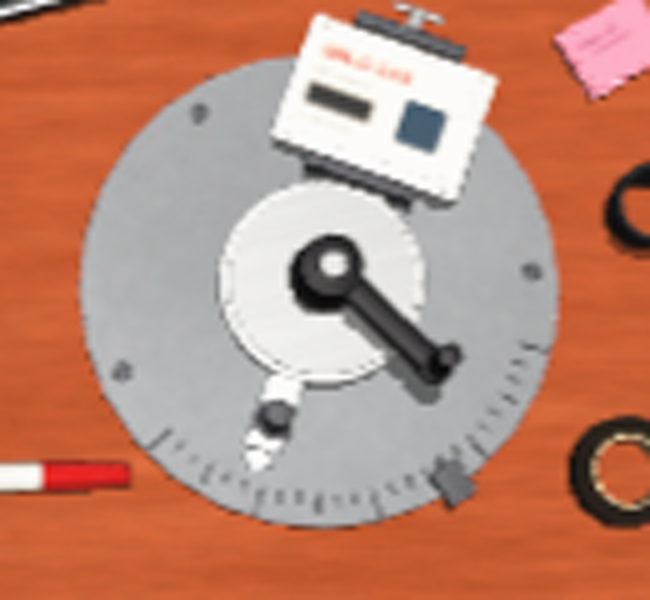

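View pics/b.png

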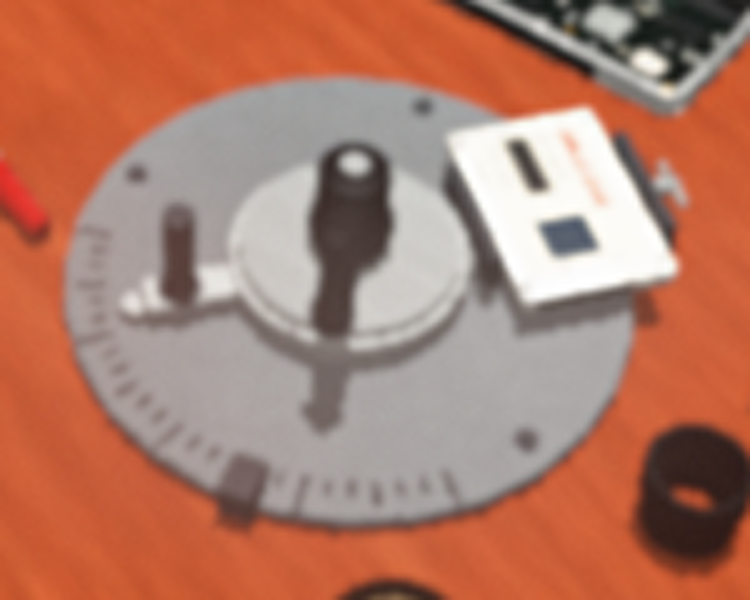

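The crops show these positions:
- **Top crop:** hub (333,264), pin top about (450,357), post top (277,413), pointer tip (258,468), tab about (450,480) with its inner tip near (440,465).
- **Side crop:** post top (179,210), tab (243,485). The pin overlaps the hub at about (345,215).

Next I'll turn these pixels into positions.

```bash
cat >> h.py <<'E'
from scipy.spatial.transform import Rotation as R
def ray(c,u,v):
    d=np.array([(u-c['cx'])/c['fx'],-(v-c['cy'])/c['fy'],-1.]); return c['origin'],R.from_quat(c['rotation']).apply(d)
def plane(c,u,v,z):
    o,d=ray(c,u,v); return o+d*(z-o[2])/d[2]
def tri(r1,r2):
    (o1,d1),(o2,d2)=r1,r2
    A=np.c_[d1,-d2]; t=np.linalg.lstsq(A,o2-o1,rcond=None)[0]; p,q=o1+t[0]*d1,o2+t[1]*d2
    return (p+q)/2,np.linalg.norm(p-q)
def proj(c,p):
    q=R.from_quat(c['rotation']).inv().apply(np.asarray(p)-c['origin']); return c['cx']-c['fx']*q[0]/q[2],c['cy']+c['fy']*q[1]/q[2]
E
python3 - <<'E'
from h import *
import pickle
d=pickle.load(open('c0.pkl','rb'))
T,S=d['top'],d['side']
ta=lambda x,y:(290+x/5-.4,145+y/5-.4); sb=lambda x,y:(275+x/5-.4,205+y/5-.4)
# base rim: grey (low saturation) vs orange desk
for n,c,seed in(('top',T,(330,215)),('side',S,(310,285))):
    sat=cv2.cvtColor(c['img'],cv2.COLOR_RGB2HSV)[:,:,1]
    m=(sat<110).astype(np.uint8); k,l=cv2.connectedComponents(m)
    cs,_=cv2.findContours((l==l[seed[1],seed[0]]).astype(np.uint8),cv2.RETR_EXTERNAL,cv2.CHAIN_APPROX_NONE)
    p=max(cs,key=cv2.contourArea)[:,0]
    w=np.array([plane(c,u,v,.010)[:2] for u,v in p])
    o=w.mean(0);rr=.126
    from scipy.optimize import least_squares
    f=least_squares(lambda q:np.hypot(*(w-q[:2]).T)-q[2],[*o,.126],loss='soft_l1',f_scale=.001); print(n,f.x,len(w))
P={'hub':((333,264),(352,163),.083),'post':((277,413),(179,210),.07),'pin':((450,357),(345,215),.118),'ptr':((258,468),(125,302),.015),'tabtip':((440,465),(245,460),.022)}
for k,(a,b,z) in P.items():
    print(k,'top@z',plane(T,*ta(*a),z).round(4),'side@z',plane(S,*sb(*b),z).round(4),tri(ray(T,*ta(*a)),ray(S,*sb(*b))))
    p=plane(T,*ta(*a),z);u,v=proj(S,p);print('   side crop pred',((u-275+.4)*5,(v-205+.4)*5))
E
```

```text
top [ 0.57068742 -0.08379423  0.12544662] 307
side [ 0.56764893 -0.08815406  0.12640368] 324
hub top@z [ 0.5684 -0.0829  0.083 ] side@z [ 0.5643 -0.0867  0.083 ] (array([ 0.56851657, -0.08308774,  0.07758121]), np.float64(0.001790267791044263))
   side crop pred (np.float64(354.26910770792244), np.float64(153.47256423614152))
post top@z [ 0.4973 -0.0556  0.07  ] side@z [ 0.497  -0.0579  0.07  ] (array([ 0.49782236, -0.05591664,  0.06755322]), np.float64(0.0007649212146278208))
   side crop pred (np.float64(176.4058337175059), np.float64(206.25710274438757))
pin top@z [ 0.5187 -0.1324  0.118 ] side@z [ 0.5243 -0.132   0.118 ] (array([ 0.52046101, -0.13308267,  0.12069784]), np.float64(0.004707029465538298))
   side crop pred (np.float64(333.71599497612226), np.float64(221.86835236754942))
ptr top@z [ 0.4738 -0.0496  0.015 ] side@z [ 0.475  -0.0473  0.015 ] (array([ 0.47371674, -0.04945593,  0.01805317]), np.float64(0.00013283146534504958))
   side crop pred (np.float64(125.54028940668627), np.float64(306.70792695522107))
tabtip top@z [ 0.4745 -0.1419  0.022 ] side@z [ 0.4686 -0.1467  0.022 ] (array([ 0.47353112, -0.14255084,  0.01363687]), np.float64(0.0032536786402251466))
   side crop pred (np.float64(250.2433045612143), np.float64(444.6290800935118))
```

```bash
cat >> h.py <<'E'
import json,os
C=np.array([.569,-.085])
def rot(az): # tool z down, y axis at azimuth az(deg)
    a=np.radians(az); y=[np.cos(a),np.sin(a),0]; z=[0,0,-1]; return np.c_[np.cross(y,z),y,z]
def cmd():
    if os.path.exists('cmd.json'):
        q=json.load(open('cmd.json')); return np.array(q['p']),R.from_quat(q['q'])
    s=readout.read_state(); return s['ee_pos'],R.from_quat(s['eef_rot'])
def plan(tg,n=1,save=True):
    """tg: list of (x,y,z,az_y,open%) ; prints rows, stores last as commanded"""
    p0,R0=cmd(); out=[]
    for x,y,z,az,op in tg:
        rv=(R0.inv()*R.from_matrix(rot(az))).as_rotvec().round(3); dp=R0.inv().apply(np.array([x,y,z])-p0).round(4)
        out.append([float(k) for k in rv]+[float(k) for k in dp]+[op])
    print(json.dumps(out))
    if save: json.dump(dict(p=list(p0+R0.apply(dp)),q=list((R0*R.from_rotvec(rv)).as_quat())),open('cmd.json','w'))
def st():
    s=readout.read_state(); Q=R.from_quat(s['eef_rot']).as_matrix()
    print('t',round(s['time'],2),'pos',s['ee_pos'].round(4),'az',np.degrees(np.arctan2(Q[1,1],Q[0,1])).round(1),'F',s['ft_force'].round(2),'w',round(s['width'],4),'g',s['grip_force'],'j',s['joint_positions'].round(2)); return s
E
python3 - <<'E'
from h import *
st(); plan([(.520,-.132,.24,-47,40)])
E
```

```text
t 0.1 pos [ 0.2046 -0.5902  0.2128] az -70.9 F [-1.   -0.4  -0.13] w 0.0873 g 0.0 j [ 1.21  0.33 -0.06  1.46  0.02  1.35 -0.09]
[[-0.001, -0.0, -0.417, 0.4481, -0.3296, -0.0268, 40]]
```

>>> {"name": "step_arm", "arguments": {
  "deltas": [
    [[-0.001, 0, -0.417, 0.4481, -0.3296, -0.0268, 40], [-0.001, 0, -0.417, 0.4481, -0.3296, -0.0268, 40], [-0.001, 0, -0.417, 0.4481, -0.3296, -0.0268, 40], [-0.001, 0, -0.417, 0.4481, -0.3296, -0.0268, 40], [-0.001, 0, -0.417, 0.4481, -0.3296, -0.0268, 40], [-0.001, 0, -0.417, 0.4481, -0.3296, -0.0268, 40], [-0.001, 0, -0.417, 0.4481, -0.3296, -0.0268, 40], [-0.001, 0, -0.417, 0.4481, -0.3296, -0.0268, 40], [-0.001, 0, -0.417, 0.4481, -0.3296, -0.0268, 40], [-0.001, 0, -0.417, 0.4481, -0.3296, -0.0268, 40], [-0.001, 0, -0.417, 0.4481, -0.3296, -0.0268, 40], [-0.001, 0, -0.417, 0.4481, -0.3296, -0.0268, 40]]
  ]
}}

```text
time: 1.6
ee_pos: [0.5195, -0.1338, 0.2401]
eef_rot: [0.931, 0.366, -0.0, 0.001]
ft_force: [-0.5, -0.5, -0.1]
width: 0.0349
grip_force: 0.0
```

```bash
python3 - <<'E'
from h import *
s=st(); c=snap('wrist','w1.png'); print({k:v for k,v in c.items() if k!='img'})
c2=readout.read_state()
F=[]
for i in range(6): cams.camera('wrist'); F.append(readout.read_state()['ft_force'])
print(np.round(F,2),np.mean(F,0)); st()
E
```

```text
t 1.6 pos [ 0.5195 -0.1338  0.2401] az -47.1 F [-0.51 -0.54 -0.05] w 0.0349 g 0.0 j [ 0.65  0.16 -0.54  1.63  0.09  1.37 -0.72]
{'fx': 347.193492071691, 'fy': 347.193492071691, 'cx': 316.1264562211747, 'cy': 197.14632269188144, 'T_tool_cam': array([[-5.67799141e-04,  9.63321557e-01,  2.68349130e-01,
         7.27787372e-02],
       [ 9.99999838e-01,  5.40054896e-04,  1.77203949e-04,
         1.03935184e-03],
       [ 2.57811222e-05,  2.68349187e-01, -9.63321708e-01,
        -1.72787473e-01],
       [ 0.00000000e+00,  0.00000000e+00,  0.00000000e+00,
         1.00000000e+00]])}
[[ 1.25 -0.32  0.71]
 [ 0.69 -0.48 -0.57]
 [-0.63 -1.28 -0.31]
 [-0.09 -0.55  0.25]
 [ 0.27  0.4  -0.87]
 [-0.25 -0.76  0.16]] [ 0.2068763  -0.49632995 -0.10607825]
t 1.95 pos [ 0.5201 -0.1326  0.2404] az -47.0 F [-0.25 -0.76  0.16] w 0.0348 g 0.0 j [ 0.65  0.16 -0.54  1.63  0.09  1.37 -0.72]
```

View pics/w1.png

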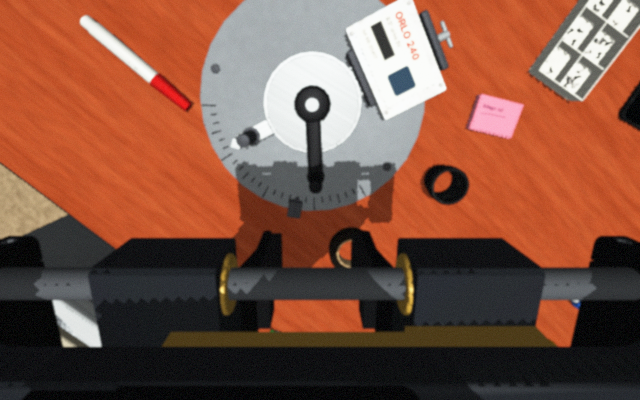

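The wrist view shows the hub at (312,103), pin top (316,186), post top (248,136), pointer tip (234,146), tab (295,207) and base rim. I'll combine these with the other views.

```bash
cat >> h.py <<'E'
def wcam(c,s):
    Q=R.from_quat(s['eef_rot']).as_matrix(); T=c['T_tool_cam']
    c=dict(c); c['origin']=s['ee_pos']+Q@T[:3,3]; c['rotation']=R.from_matrix(Q@T[:3,:3]).as_quat(); return c
E
python3 - <<'E'
from h import *
import pickle
from scipy.optimize import least_squares
d=pickle.load(open('c0.pkl','rb'));T=d['top']
ta=lambda x,y:(290+x/5-.4,145+y/5-.4)
s=readout.read_state(); W=wcam(cams.camera('wrist'),s); pickle.dump(W,open('w1.pkl','wb'))
for k,w,a,z in (('hub',(312,103),(333,264),.083),('pin',(316,186),(450,357),.118),('post',(248,136),(277,413),.07),('ptr',(234,147),(258,468),.015),('tab',(297,201),(440,465),.022),('ticks L',(207,104),(165,433),.01),('ticks R',(372,189),(540,347),.01)):
    print(k,plane(W,*w,z).round(4),plane(T,*ta(*a),z).round(4),tri(ray(W,*w),ray(T,*ta(*a))))
im=W['img'];sat=cv2.cvtColor(im,cv2.COLOR_RGB2HSV)[:,:,1]
m=(sat<110).astype(np.uint8);m[215:]=0;k,l=cv2.connectedComponents(m)
cs,_=cv2.findContours((l==l[150,220]).astype(np.uint8),cv2.RETR_EXTERNAL,cv2.CHAIN_APPROX_NONE);p=max(cs,key=cv2.contourArea)[:,0]
p=p[(p[:,1]>2)]
w=np.array([plane(W,u,v,.01)[:2] for u,v in p])
f=least_squares(lambda q:np.hypot(*(w-q[:2]).T)-.126,[.569,-.085],loss='soft_l1',f_scale=.0005);print(f.x)
a=cv2.resize(im[20:220,180:440],None,fx=3,fy=3,interpolation=cv2.INTER_CUBIC);cv2.imwrite('pics/w1c.png',a[:,:,::-1])
E
```

```text
hub [ 0.5698 -0.0826  0.083 ] [ 0.5684 -0.0829  0.083 ] (array([ 0.56951518, -0.08304546,  0.07801624]), np.float64(0.0010083286033047015))
pin [ 0.5212 -0.1329  0.118 ] [ 0.5187 -0.1324  0.118 ] (array([ 0.51968984, -0.13408095,  0.1093711 ]), np.float64(0.0004722288678224435))
post [ 0.5042 -0.0579  0.07  ] [ 0.4973 -0.0556  0.07  ] (array([ 0.49943425, -0.05678995,  0.04794503]), np.float64(0.001105930731089279))
ptr [ 0.4725 -0.0501  0.015 ] [ 0.4738 -0.0496  0.015 ] (array([ 0.47345344, -0.0499065 ,  0.01775096]), np.float64(0.0010152532587712404))
tab [ 0.4756 -0.1449  0.022 ] [ 0.4745 -0.1419  0.022 ] (array([ 0.47472955, -0.14407308,  0.01798445]), np.float64(0.002973895464764717))
ticks L [0.4879 0.003  0.01  ] [ 0.4924 -0.0022  0.01  ] (array([ 0.4913948 , -0.00134851,  0.02801576]), np.float64(0.0012089327779525123))
ticks R [ 0.5449 -0.2026  0.01  ] [ 0.5362 -0.1978  0.01  ] (array([ 0.54144064, -0.20807368, -0.02092967]), np.float64(0.00744363876867264))
[ 0.5701571  -0.08461204]
```

View pics/w1c.png

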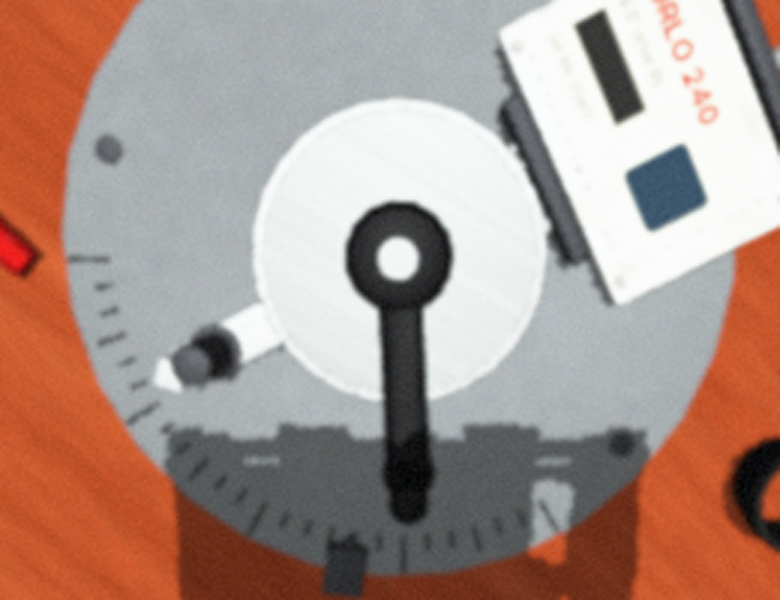

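```bash
sed -i 's/^C=.*/C=np.array([.570,-.0845])/' h.py; python3 - <<'E'
from h import *
plan([(.5205,-.1335,.112,-45,40)])
E
```

```text
[[-0.0, -0.0, -0.035, -0.0007, 0.0015, 0.128, 40]]
```

>>> {"name": "step_arm", "arguments": {
  "deltas": [
    [[0, 0, -0.035, -0.0007, 0.0015, 0.04, 40], [0, 0, -0.035, -0.0007, 0.0015, 0.08, 40], [0, 0, -0.035, -0.0007, 0.0015, 0.11, 40], [0, 0, -0.035, -0.0007, 0.0015, 0.128, 40], [0, 0, -0.035, -0.0007, 0.0015, 0.128, 30], [0, 0, -0.035, -0.0007, 0.0015, 0.128, 20], [0, 0, -0.035, -0.0007, 0.0015, 0.128, 20], [0, 0, -0.035, -0.0007, 0.0015, 0.128, 20]]
  ]
}}

```text
time: 3.0
ee_pos: [0.5211, -0.1341, 0.1131]
eef_rot: [0.924, 0.383, 0.0, 0.001]
ft_force: [0.3, -0.6, 0.2]
width: 0.0176
grip_force: 0.0
```

```bash
python3 - <<'E'
from h import *
F=[]
for i in range(4): c=snap('side','s1.png'); F.append(readout.read_state()['ft_force'])
cv2.imwrite('pics/s1c.png',cv2.resize(c['img'][190:310,260:440],None,fx=4,fy=4)[:,:,::-1])
print(np.mean(F,0));st()
def arc(f): 
    a=np.radians(f); return (*(C+.0695*np.array([np.cos(a),np.sin(a)])),.112+ (f+135)/57.3*.0025,f+90,20)
plan([arc(f) for f in np.arange(-130,-54.9,5)])
E
```

```text
[ 0.04633278 -0.04817148  0.4081641 ]
t 3.2 pos [ 0.5208 -0.134   0.1125] az -45.0 F [0.45 0.4  0.98] w 0.0176 g 0.0 j [ 0.63  0.27 -0.53  1.79  0.15  1.12 -0.74]
[[-0.0, -0.0, -0.087, 0.0004, 0.0064, -0.0002, 20], [-0.0, -0.0, -0.174, 0.0012, 0.0124, -0.0004, 20], [-0.0, -0.0, -0.261, 0.0025, 0.0183, -0.0006, 20], [-0.0, -0.0, -0.349, 0.0043, 0.0241, -0.0008, 20], [-0.0, -0.0, -0.436, 0.0066, 0.0297, -0.0011, 20], [-0.0, -0.0, -0.523, 0.0094, 0.0351, -0.0013, 20], [-0.0, -0.0, -0.61, 0.0127, 0.0402, -0.0015, 20], [-0.0, -0.0, -0.698, 0.0164, 0.045, -0.0017, 20], [-0.0, -0.0, -0.785, 0.0205, 0.0495, -0.0019, 20], [-0.0, -0.0, -0.872, 0.0249, 0.0536, -0.0022, 20], [-0.0, -0.0, -0.96, 0.0297, 0.0573, -0.0024, 20], [-0.0, -0.0, -1.047, 0.0349, 0.0605, -0.0026, 20], [-0.0, -0.0, -1.134, 0.0402, 0.0633, -0.0028, 20], [-0.0, -0.0, -1.221, 0.0458, 0.0656, -0.003, 20], [-0.0, -0.0, -1.309, 0.0516, 0.0675, -0.0032, 20], [0.0, -0.0, -1.396, 0.0575, 0.0688, -0.0035, 20]]
```

View pics/s1c.png

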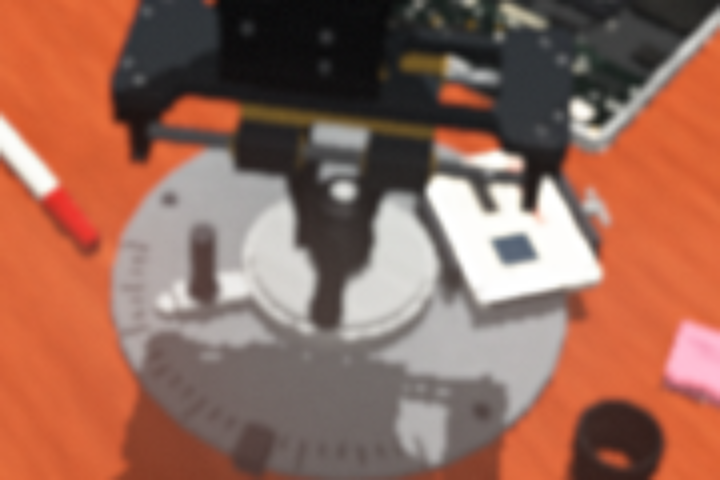

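The fingers straddle the pin in the side view (pin and fingers near (330,240) in the crop). Now I'll loosen the lever.

>>> {"name": "step_arm", "arguments": {
  "deltas": [
    [[0, 0, -0.087, 0.0004, 0.0064, -0.0002, 20], [0, 0, -0.174, 0.0012, 0.0124, -0.0004, 20], [0, 0, -0.261, 0.0025, 0.0183, -0.0006, 20], [0, 0, -0.349, 0.0043, 0.0241, -0.0008, 20], [0, 0, -0.436, 0.0066, 0.0297, -0.0011, 20], [0, 0, -0.523, 0.0094, 0.0351, -0.0013, 20], [0, 0, -0.61, 0.0127, 0.0402, -0.0015, 20], [0, 0, -0.698, 0.0164, 0.045, -0.0017, 20], [0, 0, -0.785, 0.0205, 0.0495, -0.0019, 20], [0, 0, -0.872, 0.0249, 0.0536, -0.0022, 20], [0, 0, -0.96, 0.0297, 0.0573, -0.0024, 20], [0, 0, -1.047, 0.0349, 0.0605, -0.0026, 20], [0, 0, -1.134, 0.0402, 0.0633, -0.0028, 20], [0, 0, -1.221, 0.0458, 0.0656, -0.003, 20], [0, 0, -1.309, 0.0516, 0.0675, -0.0032, 20], [0, 0, -1.396, 0.0575, 0.0688, -0.0035, 20]]
  ]
}}

```text
time: 5.2
ee_pos: [0.6102, -0.142, 0.1158]
eef_rot: [0.461, 0.888, -0.0, 0.0]
ft_force: [-0.1, -0.5, 0.4]
width: 0.0178
grip_force: 0.0
```

```bash
python3 - <<'E'
from h import *
st(); p,q=cmd(); print(p)
# back off 2mm so that the finger is centred, open, up
plan([(p[0],p[1],.24,35,40)])
E
```

```text
t 5.2 pos [ 0.6102 -0.142   0.1158] az 35.2 F [-0.1  -0.53  0.44] w 0.0178 g 0.0 j [ 0.7   0.5  -0.72  1.55  0.35  1.22  0.53]
[ 0.60985283 -0.14146624  0.1155361 ]
[[0.0, -0.0, 0.0, 0.0, 0.0, -0.1245, 40]]
```

>>> {"name": "step_arm", "arguments": {
  "deltas": [
    [[0, 0, 0, 0, 0, 0, 40], [0, 0, 0, 0, 0, 0, 40], [0, 0, 0, 0, 0, -0.04, 40], [0, 0, 0, 0, 0, -0.09, 40], [0, 0, 0, 0, 0, -0.1245, 40], [0, 0, 0, 0, 0, -0.1245, 40]]
  ]
}}

```text
time: 5.95
ee_pos: [0.6112, -0.1419, 0.2436]
eef_rot: [0.462, 0.887, 0.0, 0.003]
ft_force: [-0.2, -0.3, -0.6]
width: 0.0347
grip_force: 0.0
```

```bash
python3 - <<'E'
from h import *
st()
plan([(.4988,-.0579,.24,-110,40)])
E
```

```text
t 5.95 pos [ 0.6112 -0.1419  0.2436] az 34.9 F [-0.24 -0.35 -0.6 ] w 0.0347 g 0.0 j [ 0.71  0.41 -0.75  1.38  0.28  1.45  0.58]
[[-0.0, -0.0, 2.531, 0.1322, -0.043, 0.0001, 40]]
```

>>> {"name": "step_arm", "arguments": {
  "deltas": [
    [[0, 0, 0.18, 0.01, -0.003, 0, 40], [0, 0, 0.36, 0.02, -0.006, 0, 40], [0, 0, 0.54, 0.03, -0.009, 0, 40], [0, 0, 0.72, 0.04, -0.012, 0, 40], [0, 0, 0.9, 0.05, -0.015, 0, 40], [0, 0, 1.08, 0.06, -0.018, 0, 40], [0, 0, 1.26, 0.07, -0.021, 0, 40], [0, 0, 1.44, 0.08, -0.025, 0, 40], [0, 0, 1.62, 0.09, -0.029, 0, 40], [0, 0, 1.8, 0.1, -0.033, 0, 40], [0, 0, 1.98, 0.11, -0.036, 0, 40], [0, 0, 2.16, 0.12, -0.039, 0, 40], [0, 0, 2.34, 0.13, -0.042, 0, 40], [0, 0, 2.531, 0.1322, -0.043, 0.0001, 40], [0, 0, 2.531, 0.1322, -0.043, 0.0001, 40], [0, 0, 2.531, 0.1322, -0.043, 0.0001, 40]]
  ]
}}

```text
time: 7.95
ee_pos: [0.4988, -0.0585, 0.2397]
eef_rot: [0.985, -0.172, 0.0, 0.0]
ft_force: [-0.5, 0.8, 0.3]
width: 0.0348
grip_force: 0.0
```

```bash
python3 - <<'E'
from h import *
import pickle
s=st(); W=wcam(cams.camera('wrist'),s); pickle.dump(W,open('w2.pkl','wb'))
cv2.imwrite('pics/w2.png',cv2.resize(W['img'][0:240,120:520],None,fx=2,fy=2,interpolation=cv2.INTER_CUBIC)[:,:,::-1])
E
```

```text
t 7.95 pos [ 0.4988 -0.0585  0.2397] az -109.8 F [-0.51  0.78  0.29] w 0.0348 g 0.0 j [ 0.54  0.08 -0.54  1.71  0.04  1.36 -1.92]
```

View pics/w2.png

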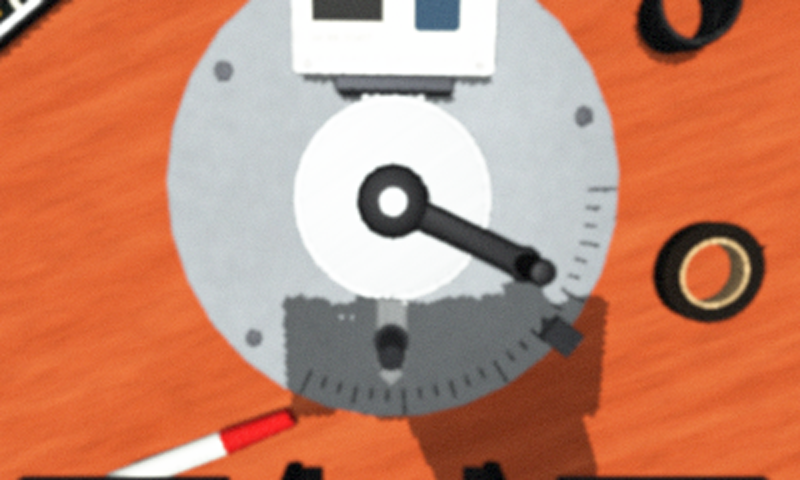

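The wrist view shows the lever still at azimuth -135° (pin top at crop (541,270), hub (393,202)), so the fingers missed the pin. I'll re-triangulate.

```bash
python3 - <<'E'
from h import *
import pickle
W1=pickle.load(open('w1.pkl','rb'));W2=pickle.load(open('w2.pkl','rb'));d=pickle.load(open('c0.pkl','rb'));T=d['top'];S=d['side']
ta=lambda x,y:(290+x/5-.4,145+y/5-.4)
k2=lambda x,y:(120+x/2-.25,y/2-.25); k1=lambda x,y:(180+x/3-.3,20+y/3-.3)
for n,a,b,t in(('pin',k1(407,508),k2(542,270),ta(450,357)),('hub',k1(398,258),k2(393,202),ta(333,264)),('post',k1(194,362),k2(391,350),ta(277,413)),('tab',k1(348,545),k2(548,328),ta(440,465))):
    print(n,tri(ray(W1,*a),ray(W2,*b)),tri(ray(W1,*a),ray(T,*t)),tri(ray(W2,*b),ray(T,*t)))
Ti=np.linalg.inv(W2['T_tool_cam'])
for y in(-.0175,.0175):
  for z in(0,.022):
    q=Ti@[0,y,z,1]; print('tip',y,z,W2['cx']-W2['fx']*q[0]/q[2],W2['cy']+W2['fy']*q[1]/q[2])
# fingertip at descended pose in side view
for z in(.091,.113): print(proj(S,[.5208,-.134,z]))
print('pin in side',proj(S,[.5205,-.1335,.118]),proj(S,[.5205,-.1335,.077]))
im=cv2.imread('pics/s1.png');cv2.imwrite('pics/s1d.png',cv2.resize(im[215:285,310:375],None,fx=8,fy=8,interpolation=cv2.INTER_CUBIC))
E
```

```text
pin (array([ 0.53239763, -0.12180698,  0.19069703]), np.float64(3.212406044695236e-05)) (array([ 0.51876938, -0.13344054,  0.11749783]), np.float64(0.0019353707043773885)) (array([ 0.51955351, -0.13447095,  0.11063478]), np.float64(0.0016650441459638433))
hub (array([ 0.56770358, -0.08465188,  0.04657622]), np.float64(7.649758878525498e-05)) (array([ 0.56861452, -0.08390324,  0.07969386]), np.float64(0.0014170271168990143)) (array([ 0.56823384, -0.08389256,  0.08114989]), np.float64(0.0018149636890939722))
post (array([ 0.51929523, -0.06568787,  0.16480328]), np.float64(0.001176989339898219)) (array([ 0.49745115, -0.05682561,  0.06352023]), np.float64(0.0016950034054188119)) (array([ 0.4981221 , -0.05750707,  0.05526123]), np.float64(0.00180300279967129))
tab (array([ 0.44017133, -0.1647991 , -0.11189031]), np.float64(0.00014912980365125336)) (array([ 0.47446301, -0.14295209,  0.02244077]), np.float64(0.002196204519635842)) (array([ 0.47417166, -0.14222649,  0.0272341 ]), np.float64(0.002307744462816981))
tip -0.0175 0 281.7210798145073 243.64213448395395
tip -0.0175 0.022 285.2308898602306 229.01724086968022
tip 0.0175 0 346.9443792933537 243.6048489672703
tip 0.0175 0.022 343.79260513145334 228.98365705544177
(np.float64(342.17713139990406), np.float64(258.33108070066726))
(np.float64(342.64605749606136), np.float64(250.7875543324399))
pin in side (np.float64(342.46882458624765), np.float64(248.93383805405693)) (np.float64(341.61253317101756), np.float64(262.88100328496876))
```

View pics/s1d.png

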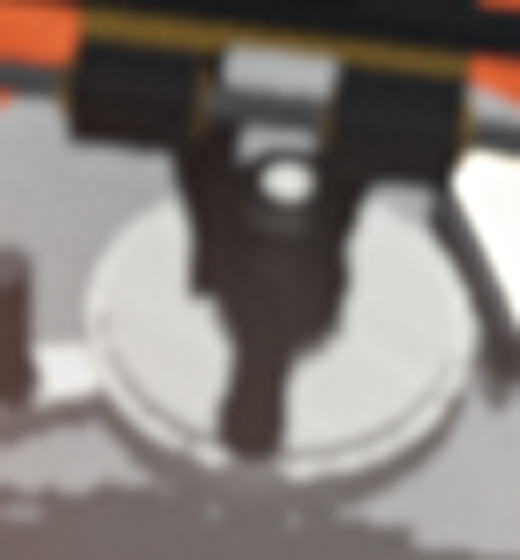

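```bash
python3 - <<'E'
from h import *
import pickle
S=pickle.load(open('c0.pkl','rb'))['side'];T=pickle.load(open('c0.pkl','rb'))['top']
y=np.array([np.cos(np.radians(-45)),np.sin(np.radians(-45)),0]);x=np.array([.7071,.7071,0])
for k in(-1,1):
  for w in(.0088,.024):
    for xx in (-.0095,.0095):
      p=np.array([.5208,-.134,.091])+k*w*y+xx*x; u,v=proj(S,p);print(k,w,xx,'crop',((u-310)*8).round(),((v-215)*8).round())
for n in('pin',): 
  for z in(.118,.077,.063):
    u,v=proj(S,[.5205,-.1335,z]);print(z,(u-310)*8,(v-215)*8)
c=cams.camera('top');cv2.imwrite('pics/t2.png',c['img'][:,:,::-1])
a=c['img'][145:265,290:420]; b=T['img'][145:265,290:420]
cv2.imwrite('pics/t2c.png',cv2.resize(np.hstack([b,a]),None,fx=3,fy=3,interpolation=cv2.INTER_CUBIC)[:,:,::-1])
E
```

```text
-1 0.0088 -0.0095 crop 216.0 371.0
-1 0.0088 0.0095 crop 227.0 312.0
-1 0.024 -0.0095 crop 153.0 363.0
-1 0.024 0.0095 crop 166.0 304.0
1 0.0088 -0.0095 crop 288.0 382.0
1 0.0088 0.0095 crop 299.0 322.0
1 0.024 -0.0095 crop 352.0 391.0
1 0.024 0.0095 crop 361.0 331.0
0.118 259.7505966899812 271.4707044324555
0.077 252.90026536814048 383.04802627975005
0.063 250.67453585968997 419.30042430867934
```

View pics/t2c.png

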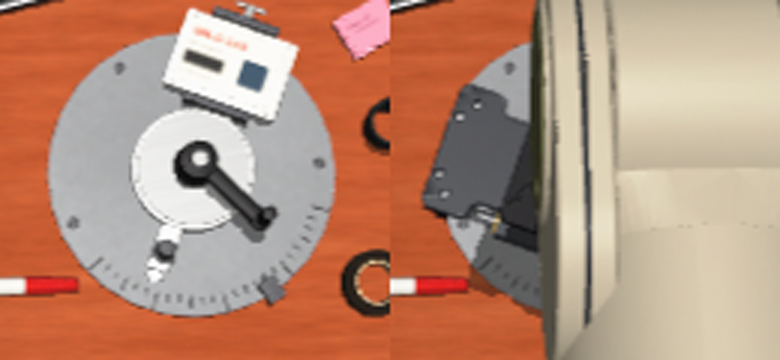

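The ten allowed views are used up. The last ones show:
- The lever is unmoved, with the pin still 10° past the tab.
- In the side crop the fingertips end around rows 290–335, about 20 mm higher than expected, so they passed over the pin.

I'll go lower, straddling the bar, and close on the pin to confirm by the finger width.

```bash
python3 - <<'E'
from h import *
plan([(.5195,-.134,.24,-45,40),(.5195,-.134,.094,-45,40)])
E
```

```text
[[-0.0, -0.0, -1.135, 0.0455, 0.0644, -0.0001, 40], [-0.0, -0.0, -1.135, 0.0455, 0.0645, 0.1459, 40]]
```

>>> {"name": "step_arm", "arguments": {
  "deltas": [
    [[0, 0, -0.18, 0.007, 0.01, 0, 40], [0, 0, -0.36, 0.014, 0.02, 0, 40], [0, 0, -0.54, 0.021, 0.03, 0, 40], [0, 0, -0.72, 0.028, 0.04, 0, 40], [0, 0, -0.9, 0.036, 0.05, 0, 40], [0, 0, -1.08, 0.043, 0.06, 0, 40], [0, 0, -1.135, 0.0455, 0.0644, 0, 40], [0, 0, -1.135, 0.0455, 0.0645, 0.04, 40], [0, 0, -1.135, 0.0455, 0.0645, 0.08, 40], [0, 0, -1.135, 0.0455, 0.0645, 0.11, 40], [0, 0, -1.135, 0.0455, 0.0645, 0.13, 40], [0, 0, -1.135, 0.0455, 0.0645, 0.1459, 40], [0, 0, -1.135, 0.0455, 0.0645, 0.1459, 40]]
  ]
}}

```text
time: 9.68
ee_pos: [0.5191, -0.1344, 0.0934]
eef_rot: [0.924, 0.383, -0.001, -0.0]
ft_force: [-0.3, -0.0, -0.2]
width: 0.0348
grip_force: 0.0
```

>>> {"name": "step_arm", "arguments": {
  "deltas": [
    [[0, 0, 0, 0, 0, 0, 8], [0, 0, 0, 0, 0, 0, 8], [0, 0, 0, 0, 0, 0, 8], [0, 0, 0, 0, 0, 0, 8], [0, 0, 0, 0, 0, 0, 8]]
  ],
  "squeeze": 4
}}

```text
time: 10.3
ee_pos: [0.5195, -0.1344, 0.0947]
eef_rot: [0.924, 0.383, -0.0, 0.0]
ft_force: [-4.4, 1.7, 4.9]
width: 0.0115
grip_force: 4.0
```

The width of 11.5 mm with a 4 N grip shows the pin is held. I'll loosen to a cage and turn counter-clockwise, checking partway.

```bash
cat >> h.py <<'E'
def arc(f,op=17,r0=.0705,z=.094):
    a=np.radians(f); return (*(C+r0*np.array([np.cos(a),np.sin(a)])),z+(f+135)/57.3*.0025,f+90,op)
def ftan(F,f): a=np.radians(f); return F[1]*np.cos(a)-F[0]*np.sin(a)
E
python3 - <<'E'
from h import *
plan([arc(f) for f in np.arange(-130,-99.9,5)])
E
```

```text
[[-0.0, -0.0, -0.087, 0.0005, 0.0069, -0.0002, 17], [-0.0, -0.0, -0.174, 0.0013, 0.013, -0.0004, 17], [-0.0, -0.0, -0.261, 0.0026, 0.019, -0.0006, 17], [-0.0, -0.0, -0.349, 0.0045, 0.0248, -0.0008, 17], [-0.0, -0.0, -0.436, 0.0068, 0.0305, -0.0011, 17], [-0.0, -0.0, -0.523, 0.0097, 0.036, -0.0013, 17], [-0.0, -0.0, -0.61, 0.013, 0.0412, -0.0015, 17]]
```

>>> {"name": "step_arm", "arguments": {
  "deltas": [
    [[0, 0, 0, 0, 0, 0, 17], [0, 0, 0, 0, 0, 0, 17], [0, 0, -0.087, 0.0005, 0.0069, -0.0002, 17], [0, 0, -0.174, 0.0013, 0.013, -0.0004, 17], [0, 0, -0.261, 0.0026, 0.019, -0.0006, 17], [0, 0, -0.349, 0.0045, 0.0248, -0.0008, 17], [0, 0, -0.436, 0.0068, 0.0305, -0.0011, 17], [0, 0, -0.523, 0.0097, 0.036, -0.0013, 17], [0, 0, -0.61, 0.013, 0.0412, -0.0015, 17]]
  ]
}}

```text
time: 11.42
ee_pos: [0.5578, -0.1541, 0.0954]
eef_rot: [0.765, 0.644, -0.0, -0.0]
ft_force: [-1.3, 0.9, -0.3]
width: 0.0145
grip_force: 1.0
```

>>> {"name": "step_arm", "arguments": {
  "deltas": [
    [[0, 0, 0, 0, 0, 0, 8], [0, 0, 0, 0, 0, 0, 8], [0, 0, 0, 0, 0, 0, 8], [0, 0, 0, 0, 0, 0, 8]]
  ],
  "squeeze": 4
}}

```text
time: 11.92
ee_pos: [0.5578, -0.1542, 0.0957]
eef_rot: [0.766, 0.642, -0.0, 0.0]
ft_force: [0.4, 1.4, -4.5]
width: 0.0116
grip_force: 4.0
```

```bash
python3 - <<'E'
from h import *
st(); print(cmd()[0])
plan([arc(f) for f in np.arange(-95,-54.9,5)])
E
```

```text
t 11.93 pos [ 0.5578 -0.1542  0.0957] az -10.0 F [ 0.37  1.37 -4.5 ] w 0.0116 g 3.997703343629837 j [ 0.69  0.39 -0.6   1.7   0.24  1.12 -0.16]
[ 0.55781023 -0.15394535  0.09552945]
[[-0.0, -0.0, -0.088, 0.0003, 0.0061, -0.0002, 17], [0.0, -0.0, -0.175, 0.0011, 0.0122, -0.0004, 17], [0.0, -0.0, -0.262, 0.0024, 0.0182, -0.0007, 17], [0.0, -0.0, -0.35, 0.0043, 0.0241, -0.0009, 17], [0.0, -0.0, -0.437, 0.0066, 0.0297, -0.0011, 17], [0.0, -0.0, -0.524, 0.0095, 0.0352, -0.0013, 17], [0.0, -0.0, -0.611, 0.0128, 0.0404, -0.0015, 17], [0.0, -0.0, -0.699, 0.0165, 0.0453, -0.0017, 17], [0.0, -0.0, -0.786, 0.0207, 0.0498, -0.002, 17]]
```

>>> {"name": "step_arm", "arguments": {
  "deltas": [
    [[0, 0, 0, 0, 0, 0, 17], [0, 0, -0.088, 0.0003, 0.0061, -0.0002, 17], [0, 0, -0.175, 0.0011, 0.0122, -0.0004, 17], [0, 0, -0.262, 0.0024, 0.0182, -0.0007, 17], [0, 0, -0.35, 0.0043, 0.0241, -0.0009, 17], [0, 0, -0.437, 0.0066, 0.0297, -0.0011, 17], [0, 0, -0.524, 0.0095, 0.0352, -0.0013, 17], [0, 0, -0.611, 0.0128, 0.0404, -0.0015, 17], [0, 0, -0.699, 0.0165, 0.0453, -0.0017, 17], [0, 0, -0.786, 0.0207, 0.0498, -0.002, 17]]
  ]
}}

```text
time: 13.18
ee_pos: [0.6109, -0.1434, 0.0982]
eef_rot: [0.461, 0.887, -0.001, 0.001]
ft_force: [-1.3, 0.4, 0.1]
width: 0.0148
grip_force: 0.4
```

>>> {"name": "step_arm", "arguments": {
  "deltas": [
    [[0, 0, 0, 0, 0, 0, 8], [0, 0, 0, 0, 0, 0, 8], [0, 0, 0, 0, 0, 0, 8], [0, 0, 0, 0, 0, 0, 8]]
  ],
  "squeeze": 4
}}

```text
time: 13.68
ee_pos: [0.6109, -0.1431, 0.0983]
eef_rot: [0.462, 0.887, -0.0, 0.001]
ft_force: [1.1, -1.5, 2.2]
width: 0.0115
grip_force: 4.0
```

```bash
python3 - <<'E'
from h import *
st(); p=cmd()[0]; print(p)
plan([(p[0],p[1],.24,35,40),(.4988,-.0579,.24,-110,40)])
E
```

```text
t 13.68 pos [ 0.6109 -0.1431  0.0983] az 35.0 F [ 1.08 -1.46  2.16] w 0.0115 g 4.000569060444832 j [ 0.7   0.52 -0.72  1.56  0.37  1.19  0.52]
[ 0.61045368 -0.1422333   0.09753584]
[[0.0, -0.0, 0.0, 0.0, 0.0, -0.1425, 40], [-0.0, -0.0, 2.531, 0.1332, -0.043, -0.1424, 40]]
```

>>> {"name": "step_arm", "arguments": {
  "deltas": [
    [[0, 0, 0, 0, 0, 0, 40], [0, 0, 0, 0, 0, 0, 40], [0, 0, 0, 0, 0, -0.05, 40], [0, 0, 0, 0, 0, -0.1, 40], [0, 0, 0.18, 0, 0, -0.1424, 40], [0, 0, 0.36, 0.02, -0.006, -0.1424, 40], [0, 0, 0.54, 0.03, -0.009, -0.1424, 40], [0, 0, 0.72, 0.04, -0.012, -0.1424, 40], [0, 0, 0.9, 0.05, -0.015, -0.1424, 40], [0, 0, 1.08, 0.06, -0.018, -0.1424, 40], [0, 0, 1.26, 0.07, -0.021, -0.1424, 40], [0, 0, 1.44, 0.08, -0.025, -0.1424, 40], [0, 0, 1.62, 0.09, -0.029, -0.1424, 40], [0, 0, 1.8, 0.1, -0.033, -0.1424, 40], [0, 0, 1.98, 0.11, -0.036, -0.1424, 40], [0, 0, 2.16, 0.12, -0.039, -0.1424, 40], [0, 0, 2.34, 0.13, -0.042, -0.1424, 40], [0, 0, 2.531, 0.1332, -0.043, -0.1424, 40], [0, 0, 2.531, 0.1332, -0.043, -0.1424, 40]]
  ]
}}

```text
time: 16.05
ee_pos: [0.4987, -0.0579, 0.2402]
eef_rot: [0.985, -0.173, 0.0, 0.001]
ft_force: [0.5, -0.5, 0.5]
width: 0.0351
grip_force: 0.0
```

```bash
python3 - <<'E'
from h import *
import pickle
s=st(); W=wcam(cams.camera('wrist'),s); pickle.dump(W,open('w3.pkl','wb'))
im=W['img'];g=im.max(2)
# pink: search pin: dark px (<60) on lever in the upper area
hsv=cv2.cvtColor(im,cv2.COLOR_RGB2HSV)
k,l,stt,ce=cv2.connectedComponentsWithStats(((g<75)&(np.arange(400)[:,None]<225)).astype(np.uint8))
for i in range(1,k):
    if stt[i,4]>40: print(stt[i],ce[i].round(1))
u,v=proj(W,[*(C+.070*np.array([np.cos(np.radians(-55)),np.sin(np.radians(-55))])),.12]);print('pin pred',u,v)
print('post pred',proj(W,[.4985,-.058,.07]),'tab pred',proj(W,[.474,-.143,.022]))
E
```

```text
t 16.05 pos [ 0.4987 -0.0579  0.2402] az -109.9 F [ 0.45 -0.54  0.46] w 0.0351 g 0.0 j [ 0.54  0.08 -0.54  1.71  0.04  1.36 -1.93]
[33  0 11  7 50] [37.7  2.6]
[   0    0  127   82 4719] [51.1 31. ]
[ 54   0  97  79 508] [102.1  38.2]
[439   0  51  26 731] [461.9  12.2]
[ 300   16   74  102 1291] [335.9  72.8]
[ 448  111   54   49 1007] [471.3 133.7]
[  0 141  51  84 662] [ 22.6 184.8]
[389 158  22  19 230] [399.6 166.5]
[309 163  15  21 237] [316.  172.5]
pin pred 367.9488388260331 20.243346270551683
post pred (np.float64(315.1619297738184), np.float64(176.89445156769992)) tab pred (np.float64(392.79248899304775), np.float64(162.8076176264002))
```

```bash
python3 - <<'E'
from h import *
plan([(.4985,-.058,.056,-110,40)])
E
```

```text
[[-0.0, 0.0, -0.0, -0.0002, 0.0003, 0.184, 40]]
```

>>> {"name": "step_arm", "arguments": {
  "deltas": [
    [[0, 0, 0, 0, 0, 0.05, 40], [0, 0, 0, 0, 0, 0.1, 40], [0, 0, 0, 0, 0, 0.14, 40], [0, 0, 0, 0, 0, 0.17, 40], [0, 0, 0, 0, 0, 0.184, 40], [0, 0, 0, 0, 0, 0.184, 40], [0, 0, 0, 0, 0, 0.184, 8], [0, 0, 0, 0, 0, 0.184, 8], [0, 0, 0, 0, 0, 0.184, 8], [0, 0, 0, 0, 0, 0.184, 8], [0, 0, 0, 0, 0, 0.184, 8]]
  ],
  "squeeze": 5
}}

```text
time: 17.48
ee_pos: [0.4992, -0.0582, 0.0564]
eef_rot: [0.985, -0.174, 0.001, 0.0]
ft_force: [-1.3, 0.9, 1.5]
width: 0.0133
grip_force: 5.0
```

```bash
python3 - <<'E'
from h import *
st()
import json
p0,R0=cmd()
# true command after typed row: pure z shift from previous
E
cat cmd.json
```

```text
t 17.48 pos [ 0.4992 -0.0582  0.0564] az -110.0 F [-1.26  0.85  1.55] w 0.0133 g 5.001161992549896 j [ 0.51  0.27 -0.54  1.93  0.16  0.98 -2.02]
{"p": [0.49853019413520683, -0.05799821882961656, 0.05596246618888101], "q": [0.984794985975844, -0.17372046882375056, -1.2652154890452213e-05, -0.00018479290178119662]}
```

```bash
cat >> h.py <<'E'
def parc(f,op=8,z=.056):
    a=np.radians(f); return (*(C+.0758*np.array([np.cos(a),np.sin(a)])),z,f+90,op)
E
python3 - <<'E'
from h import *
plan([parc(f) for f in [162,165,168,171,174,177,180,183,186,189,192,195,198,201,204,207,210,211.2]])
E
```

```text
[[-0.0, 0.0, -0.035, 0.0005, 0.0031, -0.0, 8], [-0.0, 0.0, -0.087, 0.0007, 0.0071, -0.0, 8], [-0.0, 0.0, -0.14, 0.0012, 0.011, -0.0, 8], [-0.0, 0.0, -0.192, 0.0018, 0.0149, -0.0, 8], [-0.0, 0.0, -0.244, 0.0027, 0.0188, -0.0, 8], [-0.0, 0.0, -0.297, 0.0037, 0.0226, -0.0, 8], [-0.0, 0.0, -0.349, 0.005, 0.0264, -0.0, 8], [-0.0, 0.0, -0.402, 0.0065, 0.0301, -0.0, 8], [-0.0, 0.0, -0.454, 0.0081, 0.0337, -0.0001, 8], [-0.0, -0.0, -0.506, 0.0099, 0.0372, -0.0001, 8], [-0.0, -0.0, -0.559, 0.0119, 0.0406, -0.0001, 8], [-0.0, -0.0, -0.611, 0.0141, 0.0439, -0.0001, 8], [-0.0, -0.0, -0.663, 0.0165, 0.0471, -0.0001, 8], [-0.0, -0.0, -0.716, 0.019, 0.0502, -0.0001, 8], [-0.0, -0.0, -0.768, 0.0217, 0.0531, -0.0001, 8], [-0.0, -0.0, -0.82, 0.0245, 0.0559, -0.0001, 8], [-0.0, -0.0, -0.873, 0.0275, 0.0585, -0.0001, 8], [-0.0, -0.0, -0.894, 0.0287, 0.0595, -0.0001, 8]]
```

>>> {"name": "step_arm", "arguments": {
  "deltas": [
    [[0, 0, -0.035, 0.0005, 0.0031, 0, 8], [0, 0, -0.087, 0.0007, 0.0071, 0, 8], [0, 0, -0.14, 0.0012, 0.011, 0, 8], [0, 0, -0.192, 0.0018, 0.0149, 0, 8], [0, 0, -0.244, 0.0027, 0.0188, 0, 8], [0, 0, -0.297, 0.0037, 0.0226, 0, 8], [0, 0, -0.349, 0.005, 0.0264, 0, 8], [0, 0, -0.402, 0.0065, 0.0301, 0, 8], [0, 0, -0.454, 0.0081, 0.0337, -0.0001, 8], [0, 0, -0.506, 0.0099, 0.0372, -0.0001, 8], [0, 0, -0.559, 0.0119, 0.0406, -0.0001, 8], [0, 0, -0.611, 0.0141, 0.0439, -0.0001, 8], [0, 0, -0.663, 0.0165, 0.0471, -0.0001, 8], [0, 0, -0.716, 0.019, 0.0502, -0.0001, 8], [0, 0, -0.768, 0.0217, 0.0531, -0.0001, 8], [0, 0, -0.82, 0.0245, 0.0559, -0.0001, 8], [0, 0, -0.873, 0.0275, 0.0585, -0.0001, 8], [0, 0, -0.894, 0.0287, 0.0595, -0.0001, 8], [0, 0, -0.894, 0.0287, 0.0595, -0.0001, 8]]
  ]
}}

```text
time: 19.85
ee_pos: [0.5062, -0.1236, 0.0564]
eef_rot: [0.963, 0.269, 0.001, 0.0]
ft_force: [3.5, 3.6, -1.9]
width: 0.0133
grip_force: 5.0
```

```bash
python3 - <<'E'
from h import *
s=st(); print(np.degrees(np.arctan2(*(s['ee_pos'][:2]-C)[::-1]))%360)
plan([parc(211.2,22),parc(211.2,22,.24)])
E
```

```text
t 19.85 pos [ 0.5062 -0.1236  0.0564] az -58.8 F [ 3.46  3.61 -1.9 ] w 0.0133 g 4.998560696840286 j [ 0.7   0.32 -0.62  1.88  0.22  1.   -1.04]
211.46769249342347
[[-0.0, -0.0, 0.0, -0.0, 0.0, 0.0, 22], [-0.0, -0.0, 0.0, 0.0, -0.0, -0.184, 22]]
```

>>> {"name": "step_arm", "arguments": {
  "deltas": [
    [[0, 0, 0, 0, 0, 0, 25], [0, 0, 0, 0, 0, 0, 25], [0, 0, 0, 0, 0, -0.05, 25], [0, 0, 0, 0, 0, -0.1, 25], [0, 0, 0, 0, 0, -0.15, 25], [0, 0, 0, 0, 0, -0.184, 25], [0, 0, 0, 0, 0, -0.184, 25], [0, 0, 0, 0, 0, -0.184, 25]]
  ]
}}

```text
time: 20.85
ee_pos: [0.505, -0.1242, 0.2395]
eef_rot: [0.963, 0.269, -0.001, 0.0]
ft_force: [0.1, -0.2, -0.2]
width: 0.0218
grip_force: 0.0
```

```bash
python3 - <<'E'
from h import *
import pickle
s=st(); W=wcam(cams.camera('wrist'),s); pickle.dump(W,open('w4.pkl','wb'))
im=W['img'];cv2.imwrite('pics/w4.png',im[:,:,::-1])
print('post',proj(W,[*(C+.076*np.array([np.cos(np.radians(211.2)),np.sin(np.radians(211.2))])),.07]))
for a in(209,211.2,213):
    e=np.array([np.cos(np.radians(a)),np.sin(np.radians(a))]);print(a,'tip',proj(W,[*(C+.104*e),.015]),'tab',proj(W,[*(C+.109*e),.022]),proj(W,[*(C+.126*e),.022]))
print(proj(W,[*C,.083]))
g=cv2.cvtColor(im,cv2.COLOR_RGB2GRAY)
print('cols',list(range(298,336)))
for v in range(164,216,1): print(v,' '.join('%3d'%k for k in g[v,298:336]))
E
```

```text
t 20.85 pos [ 0.505  -0.1242  0.2395] az -58.8 F [ 0.07 -0.2  -0.18] w 0.0218 g 0.0 j [ 0.75  0.14 -0.65  1.67  0.09  1.37 -0.94]
post (np.float64(314.6871773384625), np.float64(175.36377426048972))
209 tip (np.float64(311.5143972124817), np.float64(188.81038092942748)) tab (np.float64(311.2952552902512), np.float64(194.45168832729726)) (np.float64(310.8089470136276), np.float64(208.37436343222427))
211.2 tip (np.float64(314.8980472711199), np.float64(188.86979348696752)) tab (np.float64(314.88890227161465), np.float64(194.51447143433901)) (np.float64(314.916552255202), np.float64(208.44523228705444))
213 tip (np.float64(317.6664704728833), np.float64(188.8247129710421)) tab (np.float64(317.8291354690822), np.float64(194.46678381773927)) (np.float64(318.27728518857697), np.float64(208.39126234901897))
(np.float64(314.464729112458), np.float64(96.56933725951659))
cols [298, 299, 300, 301, 302, 303, 304, 305, 306, 307, 308, 309, 310, 311, 312, 313, 314, 315, 316, 317, 318, 319, 320, 321, 322, 323, 324, 325, 326, 327, 328, 329, 330, 331, 332, 333, 334, 335]
164 105 108 102 107 104 107 1
[... 7382 characters left out ...]
  55  49  54  54  49  55  53  62  66  70  69  70  71  71  69  70  73  71  74
212  72  75  64  70  70  70  73  71  71  77  72  72  64  58  57  53  51  56  53  49  50  52  51  48  49  57  60  69  69  70  71  73  73  73  72  66  76  69
213  68  70  69  71  69  69  70  72  72  68  72  71  67  61  53  58  52  54  56  52  52  56  57  55  54  56  65  67  73  67  69  73  69  75  73  76  72  73
214  68  68  72  66  73  67  67  70  69  67  70  71  67  55  58  57  54  52  55  56  58  60  63  64  66  63  69  70  70  70  75  75  70  72  76  70  69  70
215  67  68  65  67  67  67  69  69  68  73  72  68  69  64  60  61  65  62  64  62  67  67  71  67  74  69  70  74  74  73  72  74  75  71  69  72  72  75
```

In the wrist image's pixel rows, the pointer tip centres at column 316.4 and the tab at 316.8, so they agree within about 0.3°. Now back to the lever.

```bash
python3 - <<'E'
from h import *
x,y,z,a,o=arc(-55.5)
plan([(x,y,.24,a,40),(x,y,.0975,a,40)])
E
```

```text
[[-0.0, -0.0, -1.628, 0.0799, 0.0704, 0.0, 40], [-0.0, -0.0, -1.628, 0.0799, 0.0704, 0.1425, 40]]
```

>>> {"name": "step_arm", "arguments": {
  "deltas": [
    [[0, 0, -0.18, 0.009, 0.008, 0, 40], [0, 0, -0.36, 0.018, 0.016, 0, 40], [0, 0, -0.54, 0.027, 0.024, 0, 40], [0, 0, -0.72, 0.036, 0.032, 0, 40], [0, 0, -0.9, 0.045, 0.04, 0, 40], [0, 0, -1.08, 0.054, 0.048, 0, 40], [0, 0, -1.26, 0.063, 0.056, 0, 40], [0, 0, -1.44, 0.072, 0.064, 0, 40], [0, 0, -1.628, 0.0799, 0.0704, 0, 40], [0, 0, -1.628, 0.0799, 0.0704, 0, 40], [0, 0, -1.628, 0.0799, 0.0704, 0.05, 40], [0, 0, -1.628, 0.0799, 0.0704, 0.09, 40], [0, 0, -1.628, 0.0799, 0.0704, 0.12, 40], [0, 0, -1.628, 0.0799, 0.0704, 0.1425, 40], [0, 0, -1.628, 0.0799, 0.0704, 0.1425, 25], [0, 0, -1.628, 0.0799, 0.0704, 0.1425, 20], [0, 0, -1.628, 0.0799, 0.0704, 0.1425, 20]]
  ]
}}

```text
time: 23.02
ee_pos: [0.611, -0.1429, 0.0991]
eef_rot: [0.466, 0.885, -0.0, 0.001]
ft_force: [0.8, 0.2, -0.1]
width: 0.019
grip_force: 0.0
```

```bash
python3 - <<'E'
from h import *
F=[]
for i in range(12): cams.camera('top'); F.append(readout.read_state()['ft_force'])
print(np.mean(F,0),np.std(F,0)); st()
E
```

```text
[0.02291483 0.07379414 0.15653385] [0.59690812 0.60734286 0.42174696]
t 23.62 pos [ 0.6104 -0.1428  0.0979] az 34.5 F [-0.44 -0.41  0.82] w 0.0175 g 0.0 j [ 0.74  0.54 -0.78  1.56  0.4   1.21  0.49]
```

>>> {"name": "step_arm", "arguments": {
  "deltas": [
    [[0, 0, 0.0524, 0.0001, -0.0037, 0.0001, 20], [0, 0, 0.1047, 0.0004, -0.0074, 0.0003, 20], [0, 0, 0.1571, 0.0009, -0.011, 0.0004, 20]]
  ]
}}

```text
time: 24.0
ee_pos: [0.601, -0.1482, 0.0976]
eef_rot: [0.534, 0.845, -0.0, 0.001]
ft_force: [0.3, -0.5, 0.4]
width: 0.0174
grip_force: 0.4
```

>>> {"name": "step_arm", "arguments": {
  "deltas": [
    [[0, 0, 0.035, 4e-05, -0.00246, 9e-05, 20]]
  ]
}}

```text
time: 24.12
ee_pos: [0.5987, -0.1493, 0.0975]
eef_rot: [0.549, 0.836, -0.0, 0.001]
ft_force: [0.2, 0.4, -0.3]
width: 0.0174
grip_force: 0.3
```

>>> {"name": "step_arm", "arguments": {
  "deltas": [
    [[0, 0, 0.035, 4e-05, -0.00246, 9e-05, 20]]
  ]
}}

```text
time: 24.25
ee_pos: [0.5964, -0.1502, 0.0974]
eef_rot: [0.563, 0.826, -0.0, 0.001]
ft_force: [0.9, -0.3, 0.2]
width: 0.0176
grip_force: 0.4
```

>>> {"name": "step_arm", "arguments": {
  "deltas": [
    [[0, 0, 0.035, 4e-05, -0.00246, 9e-05, 20]]
  ]
}}

```text
time: 24.38
ee_pos: [0.5941, -0.1512, 0.0973]
eef_rot: [0.578, 0.816, -0.0, 0.001]
ft_force: [0.2, 0.1, -0.3]
width: 0.0177
grip_force: 0.4
```

>>> {"name": "step_arm", "arguments": {
  "deltas": [
    [[0, 0, 0.035, 4e-05, -0.00246, 9e-05, 20]]
  ]
}}

```text
time: 24.5
ee_pos: [0.5917, -0.1521, 0.0972]
eef_rot: [0.592, 0.806, -0.0, 0.001]
ft_force: [1.5, -0.6, -0.6]
width: 0.0172
grip_force: 0.4
```

>>> {"name": "step_arm", "arguments": {
  "deltas": [
    [[0, 0, 0.035, 4e-05, -0.00246, 9e-05, 20]]
  ]
}}

```text
time: 24.62
ee_pos: [0.5893, -0.1528, 0.0971]
eef_rot: [0.606, 0.795, -0.0, 0.001]
ft_force: [1.3, -0.7, -0.6]
width: 0.0173
grip_force: 0.4
```

>>> {"name": "step_arm", "arguments": {
  "deltas": [
    [[0, 0, 0.035, 4e-05, -0.00246, 9e-05, 20]]
  ]
}}

```text
time: 24.75
ee_pos: [0.5869, -0.1534, 0.097]
eef_rot: [0.62, 0.784, -0.0, 0.001]
ft_force: [0.7, -0.7, 0.2]
width: 0.0176
grip_force: 0.4
```

>>> {"name": "step_arm", "arguments": {
  "deltas": [
    [[0, 0, 0.035, 4e-05, -0.00246, 9e-05, 20]]
  ]
}}

```text
time: 24.88
ee_pos: [0.5845, -0.1539, 0.0969]
eef_rot: [0.634, 0.773, -0.0, 0.001]
ft_force: [0.7, -0.7, -0.4]
width: 0.0174
grip_force: 0.4
```

>>> {"name": "step_arm", "arguments": {
  "deltas": [
    [[0, 0, 0.035, 4e-05, -0.00246, 9e-05, 20]]
  ]
}}

```text
time: 25.0
ee_pos: [0.5821, -0.1543, 0.0968]
eef_rot: [0.647, 0.762, -0.0, 0.001]
ft_force: [1.5, -0.1, 0.8]
width: 0.0174
grip_force: 0.5
```

>>> {"name": "step_arm", "arguments": {
  "deltas": [
    [[0, 0, 0.035, 4e-05, -0.00246, 9e-05, 20]]
  ]
}}

```text
time: 25.12
ee_pos: [0.5796, -0.1547, 0.0967]
eef_rot: [0.661, 0.751, -0.0, 0.001]
ft_force: [0.1, -0.4, 0.3]
width: 0.0172
grip_force: 0.6
```

>>> {"name": "step_arm", "arguments": {
  "deltas": [
    [[0, 0, 0.035, 4e-05, -0.00246, 9e-05, 20]]
  ]
}}

```text
time: 25.25
ee_pos: [0.5772, -0.155, 0.0966]
eef_rot: [0.674, 0.739, -0.0, 0.001]
ft_force: [1.3, -0.4, 0.4]
width: 0.0174
grip_force: 0.7
```

```bash
python3 - <<'E'
from h import *
s=st(); print(np.degrees(np.arctan2(*(s['ee_pos'][:2]-C)[::-1])),np.hypot(*(s['ee_pos'][:2]-C)))
E
```

```text
t 25.25 pos [ 0.5772 -0.155   0.0966] az 5.3 F [ 1.26 -0.41  0.4 ] w 0.0174 g 0.6675633229315281 j [ 0.74  0.46 -0.7   1.65  0.32  1.16  0.05]
-84.14485991021 0.07084356276116861
```

The pad force is a clean signal: 0.4 N when free and now rising, so the bite is near -79°. I'll continue.

>>> {"name": "step_arm", "arguments": {
  "deltas": [
    [[0, 0, 0.035, 4e-05, -0.00246, 9e-05, 20]]
  ]
}}

```text
time: 25.38
ee_pos: [0.5748, -0.1552, 0.0966]
eef_rot: [0.687, 0.727, -0.0, 0.001]
ft_force: [1.6, -1.1, 0.3]
width: 0.0174
grip_force: 0.7
```

>>> {"name": "step_arm", "arguments": {
  "deltas": [
    [[0, 0, 0.035, 4e-05, -0.00246, 9e-05, 20]]
  ]
}}

```text
time: 25.5
ee_pos: [0.5723, -0.1553, 0.0965]
eef_rot: [0.699, 0.715, -0.0, 0.001]
ft_force: [1.8, -1.7, -0.5]
width: 0.0174
grip_force: 0.9
```

>>> {"name": "step_arm", "arguments": {
  "deltas": [
    [[0, 0, 0.035, 4e-05, -0.00246, 9e-05, 20]]
  ]
}}

```text
time: 25.62
ee_pos: [0.5699, -0.1553, 0.0964]
eef_rot: [0.712, 0.703, -0.0, 0.001]
ft_force: [1.5, -1.0, 1.0]
width: 0.0173
grip_force: 1.0
```

>>> {"name": "step_arm", "arguments": {
  "deltas": [
    [[0, 0, 0.035, 4e-05, -0.00246, 9e-05, 20]]
  ]
}}

```text
time: 25.75
ee_pos: [0.5675, -0.1553, 0.0964]
eef_rot: [0.724, 0.69, -0.0, 0.001]
ft_force: [2.2, -1.9, 1.0]
width: 0.0174
grip_force: 1.2
```

>>> {"name": "step_arm", "arguments": {
  "deltas": [
    [[0, 0, 0.035, 4e-05, -0.00246, 9e-05, 20]]
  ]
}}

```text
time: 25.88
ee_pos: [0.5651, -0.1551, 0.0963]
eef_rot: [0.736, 0.677, 0.0, 0.001]
ft_force: [2.2, -2.9, 0.9]
width: 0.0176
grip_force: 1.4
```

>>> {"name": "step_arm", "arguments": {
  "deltas": [
    [[0, 0, 0.035, 4e-05, -0.00246, 9e-05, 20]]
  ]
}}

```text
time: 26.0
ee_pos: [0.5626, -0.1549, 0.0962]
eef_rot: [0.747, 0.664, 0.0, 0.001]
ft_force: [2.9, -2.1, 1.1]
width: 0.0178
grip_force: 1.6
```

>>> {"name": "step_arm", "arguments": {
  "deltas": [
    [[0, 0, 0.035, 4e-05, -0.00246, 9e-05, 20]]
  ]
}}

```text
time: 26.12
ee_pos: [0.5602, -0.1546, 0.0961]
eef_rot: [0.759, 0.651, 0.0, 0.001]
ft_force: [2.4, -3.0, 1.4]
width: 0.0174
grip_force: 1.8
```

>>> {"name": "step_arm", "arguments": {
  "deltas": [
    [[0, 0, 0.035, 4e-05, -0.00246, 9e-05, 20]]
  ]
}}

```text
time: 26.25
ee_pos: [0.5578, -0.1542, 0.0961]
eef_rot: [0.77, 0.638, 0.0, 0.001]
ft_force: [3.2, -2.1, 0.9]
width: 0.0173
grip_force: 1.9
```

>>> {"name": "step_arm", "arguments": {
  "deltas": [
    [[0, 0, 0.035, 4e-05, -0.00246, 9e-05, 20]]
  ]
}}

```text
time: 26.38
ee_pos: [0.5553, -0.1537, 0.0959]
eef_rot: [0.781, 0.624, 0.0, 0.001]
ft_force: [2.9, -2.7, 1.7]
width: 0.0176
grip_force: 2.1
```

>>> {"name": "step_arm", "arguments": {
  "deltas": [
    [[0, 0, 0.035, 4e-05, -0.00246, 9e-05, 20]]
  ]
}}

```text
time: 26.5
ee_pos: [0.553, -0.1532, 0.0958]
eef_rot: [0.792, 0.61, 0.0, 0.001]
ft_force: [3.1, -3.7, 2.6]
width: 0.0173
grip_force: 2.3
```

```bash
python3 - <<'E'
from h import *
s=st(); a=np.degrees(np.arctan2(*(s['ee_pos'][:2]-C)[::-1])); print(a,np.hypot(*(s['ee_pos'][:2]-C)),ftan(s['ft_force'],a))
E
```

```text
t 26.5 pos [ 0.553  -0.1532  0.0958] az -14.8 F [ 3.12 -3.67  2.56] w 0.0173 g 2.310996651649475 j [ 0.73  0.39 -0.65  1.71  0.26  1.12 -0.26]
-103.93652743560347 0.07077542173034587 3.908537405390489
```

```bash
cat > fit.py <<'E'
from h import *
from scipy.optimize import curve_fit
D=np.loadtxt('d.txt')  # x y Fx Fy g
a=np.degrees(np.arctan2(D[:,1]-C[1],D[:,0]-C[0])); t=-np.array([ftan(F,f) for F,f in zip(D[:,2:4],a)])
t*=np.sign(t.sum())
rad=D[:,2]*np.cos(np.radians(a))+D[:,3]*np.sin(np.radians(a))
print(np.c_[a,t,rad,D[:,4]].round(2))
m=lambda x,b,k:.5+k*np.maximum(0,b-x)*np.pi/180
for n,v in(('ft',t),('grip',D[:,4])):
    p,c=curve_fit(m,a,v,p0=[-80,8]); print(n,p,np.sqrt(np.diag(c)),'5N at',p[0]-np.degrees(4.5/p[1]))
E
cat > d.txt <<'E'
.601 -.1482 .3 -.5 .4
.5987 -.1493 .2 .4 .3
.5964 -.1502 .9 -.3 .4
.5941 -.1512 .2 .1 .4
.5917 -.1521 1.5 -.6 .4
.5893 -.1528 1.3 -.7 .4
.5869 -.1534 .7 -.7 .4
.5845 -.1539 .7 -.7 .4
.5821 -.1543 1.5 -.1 .5
.5796 -.1547 .1 -.4 .6
.5772 -.155 1.3 -.4 .7
.5748 -.1552 1.6 -1.1 .7
.5723 -.1553 1.8 -1.7 .9
.5699 -.1553 1.5 -1.0 1.0
.5675 -.1553 2.2 -1.9 1.2
.5651 -.1551 2.2 -2.9 1.4
.5626 -.1549 2.9 -2.1 1.6
.5602 -.1546 2.4 -3.0 1.8
.5578 -.1542 3.2 -2.1 1.9
.5553 -.1537 2.9 -2.7 2.1
.553 -.1532 3.1 -3.7 2.3
E
python3 fit.py
```

```text
[[-6.4050e+01  5.0000e-02  5.8000e-01  4.0000e-01]
 [-6.6110e+01  3.4000e-01 -2.8000e-01  3.0000e-01]
 [-6.8110e+01  7.2000e-01  6.1000e-01  4.0000e-01]
 [-7.0130e+01  2.2000e-01 -3.0000e-02  4.0000e-01]
 [-7.2200e+01  1.2400e+00  1.0300e+00  4.0000e-01]
 [-7.4220e+01  1.0600e+00  1.0300e+00  4.0000e-01]
 [-7.6220e+01  5.1000e-01  8.5000e-01  4.0000e-01]
 [-7.8200e+01  5.4000e-01  8.3000e-01  4.0000e-01]
 [-8.0170e+01  1.4600e+00  3.5000e-01  5.0000e-01]
 [-8.2210e+01  4.0000e-02  4.1000e-01  6.0000e-01]
 [-8.4170e+01  1.2500e+00  5.3000e-01  7.0000e-01]
 [-8.6120e+01  1.5200e+00  1.2100e+00  7.0000e-01]
 [-8.8140e+01  1.7400e+00  1.7600e+00  9.0000e-01]
 [-9.0080e+01  1.5000e+00  1.0000e+00  1.0000e+00]
 [-9.2020e+01  2.2700e+00  1.8200e+00  1.2000e+00]
 [-9.3970e+01  2.4000e+00  2.7400e+00  1.4000e+00]
 [-9.6000e+01  3.1000e+00  1.7900e+00  1.6000e+00]
 [-9.7960e+01  2.7900e+00  2.6400e+00  1.8000e+00]
 [-9.9930e+01  3.5100e+00  1.5200e+00  1.9000e+00]
 [-1.0199e+02  3.4000e+00  2.0400e+00  2.1000e+00]
 [-1.0390e+02  3.9000e+00  2.8500e+00  2.3000e+00]]
ft [-79.10254451   7.62226106] [1.7124662  0.87552988] 5N at -112.92859768701544
grip [-83.30128298   4.90569483] [0.62295524 0.24625292] 5N at -135.85877315249553
```

>>> {"name": "step_arm", "arguments": {
  "deltas": [
    [[0, 0, 0.026, 2e-05, -0.00185, 7e-05, 20]]
  ]
}}

```text
time: 26.62
ee_pos: [0.5512, -0.1528, 0.0958]
eef_rot: [0.8, 0.6, 0.0, 0.001]
ft_force: [4.6, -4.3, 2.4]
width: 0.0174
grip_force: 2.4
```

>>> {"name": "step_arm", "arguments": {
  "deltas": [
    [[0, 0, 0.026, 2e-05, -0.00185, 7e-05, 20]]
  ]
}}

```text
time: 26.75
ee_pos: [0.5495, -0.1523, 0.0958]
eef_rot: [0.808, 0.59, 0.0, 0.001]
ft_force: [4.7, -4.5, 1.9]
width: 0.0174
grip_force: 2.6
```

>>> {"name": "step_arm", "arguments": {
  "deltas": [
    [[0, 0, 0.026, 2e-05, -0.00185, 7e-05, 20]]
  ]
}}

```text
time: 26.88
ee_pos: [0.5478, -0.1518, 0.0957]
eef_rot: [0.815, 0.579, 0.0, 0.001]
ft_force: [4.8, -3.7, 2.7]
width: 0.0172
grip_force: 2.7
```

>>> {"name": "step_arm", "arguments": {
  "deltas": [
    [[0, 0, 0.026, 2e-05, -0.00185, 7e-05, 20]]
  ]
}}

```text
time: 27.0
ee_pos: [0.5461, -0.1512, 0.0957]
eef_rot: [0.823, 0.568, 0.0, 0.001]
ft_force: [4.4, -4.3, 2.1]
width: 0.0172
grip_force: 2.8
```

>>> {"name": "step_arm", "arguments": {
  "deltas": [
    [[0, 0, 0.026, 2e-05, -0.00185, 7e-05, 20]]
  ]
}}

```text
time: 27.12
ee_pos: [0.5444, -0.1507, 0.0956]
eef_rot: [0.83, 0.558, 0.0, 0.001]
ft_force: [4.2, -4.6, 1.6]
width: 0.0174
grip_force: 2.9
```

```bash
cat >> d.txt <<'E'
.5512 -.1528 4.6 -4.3 2.4
.5495 -.1523 4.7 -4.5 2.6
.5478 -.1518 4.8 -3.7 2.7
.5461 -.1512 4.4 -4.3 2.1
.5444 -.1507 4.2 -4.6 2.9
E
python3 fit.py | tail -8; python3 -c "
from h import *
st()"
```

```text
[-1.0390e+02  3.9000e+00  2.8500e+00  2.3000e+00]
 [-1.0539e+02  5.5800e+00  2.9300e+00  2.4000e+00]
 [-1.0682e+02  5.8000e+00  2.9500e+00  2.6000e+00]
 [-1.0826e+02  5.7200e+00  2.0100e+00  2.7000e+00]
 [-1.0971e+02  5.5900e+00  2.5600e+00  2.1000e+00]
 [-1.1114e+02  5.5800e+00  2.7800e+00  2.9000e+00]]
ft [-82.41783802  10.6267534 ] [1.41111796 0.82609032] 5N at -106.68028188077979
grip [-82.72164585   4.6144912 ] [0.99752227 0.25737955] 5N at -138.59584663107785
t 27.12 pos [ 0.5444 -0.1507  0.0956] az -22.2 F [ 4.17 -4.6   1.64] w 0.0174 g 2.9481323808431625 j [ 0.72  0.37 -0.64  1.74  0.24  1.11 -0.38]
```

The fit gives about 5 N at the current position, but with scatter. I'll back off 18° and retighten to get more moving-force readings.

>>> {"name": "step_arm", "arguments": {
  "deltas": [
    [[0, 0, -0.105, 0.0004, 0.0074, -0.0003, 20], [0, 0, -0.209, 0.0015, 0.0147, -0.0005, 20], [0, 0, -0.314, 0.0035, 0.0218, -0.0008, 20], [0, 0, -0.314, 0.0035, 0.0218, -0.0008, 20], [0, 0, -0.262, 0.0024, 0.0182, -0.0007, 20], [0, 0, -0.209, 0.0015, 0.0147, -0.0005, 20]]
  ]
}}

```text
time: 27.88
ee_pos: [0.5578, -0.1535, 0.0955]
eef_rot: [0.768, 0.64, 0.0, 0.0]
ft_force: [3.6, 0.0, -1.3]
width: 0.0174
grip_force: 1.9
```

>>> {"name": "step_arm", "arguments": {
  "deltas": [
    [[0, 0, 0.021, 1e-05, -0.00148, 5e-05, 20]]
  ]
}}

```text
time: 28.0
ee_pos: [0.5567, -0.1532, 0.0956]
eef_rot: [0.774, 0.633, 0.0, 0.0]
ft_force: [3.1, 1.1, -2.9]
width: 0.0176
grip_force: 1.8
```

>>> {"name": "step_arm", "arguments": {
  "deltas": [
    [[0, 0, 0.021, 1e-05, -0.00148, 5e-05, 20]]
  ]
}}

```text
time: 28.12
ee_pos: [0.5554, -0.1531, 0.0957]
eef_rot: [0.78, 0.625, 0.0, 0.0]
ft_force: [3.0, 1.5, -2.3]
width: 0.0172
grip_force: 1.8
```

>>> {"name": "step_arm", "arguments": {
  "deltas": [
    [[0, 0, 0.021, 1e-05, -0.00148, 5e-05, 20]]
  ]
}}

```text
time: 28.25
ee_pos: [0.554, -0.153, 0.0957]
eef_rot: [0.787, 0.617, 0.0, 0.0]
ft_force: [3.5, 1.1, -0.9]
width: 0.0172
grip_force: 1.8
```

>>> {"name": "step_arm", "arguments": {
  "deltas": [
    [[0, 0, 0.021, 1e-05, -0.00148, 5e-05, 20]]
  ]
}}

```text
time: 28.38
ee_pos: [0.5526, -0.1527, 0.0957]
eef_rot: [0.793, 0.609, 0.0, 0.001]
ft_force: [4.8, 1.5, -1.9]
width: 0.0173
grip_force: 1.9
```

>>> {"name": "step_arm", "arguments": {
  "deltas": [
    [[0, 0, 0.021, 1e-05, -0.00148, 5e-05, 20]]
  ]
}}

```text
time: 28.5
ee_pos: [0.5511, -0.1524, 0.0956]
eef_rot: [0.8, 0.601, 0.0, 0.001]
ft_force: [4.6, 0.3, -2.7]
width: 0.0173
grip_force: 2.0
```

>>> {"name": "step_arm", "arguments": {
  "deltas": [
    [[0, 0, 0.021, 1e-05, -0.00148, 5e-05, 20]]
  ]
}}

```text
time: 28.62
ee_pos: [0.5497, -0.152, 0.0956]
eef_rot: [0.806, 0.592, 0.0, 0.001]
ft_force: [4.3, 2.0, -3.1]
width: 0.0175
grip_force: 2.0
```

>>> {"name": "step_arm", "arguments": {
  "deltas": [
    [[0, 0, 0.021, 1e-05, -0.00148, 5e-05, 20]]
  ]
}}

```text
time: 28.75
ee_pos: [0.5483, -0.1516, 0.0955]
eef_rot: [0.812, 0.584, 0.0, 0.001]
ft_force: [5.2, 0.6, -2.3]
width: 0.0175
grip_force: 2.1
```

>>> {"name": "step_arm", "arguments": {
  "deltas": [
    [[0, 0, 0.021, 1e-05, -0.00148, 5e-05, 20]]
  ]
}}

```text
time: 28.88
ee_pos: [0.5469, -0.1512, 0.0955]
eef_rot: [0.818, 0.575, 0.0, 0.001]
ft_force: [5.7, 1.5, -2.6]
width: 0.0174
grip_force: 2.2
```

>>> {"name": "step_arm", "arguments": {
  "deltas": [
    [[0, 0, 0.021, 1e-05, -0.00148, 5e-05, 20]]
  ]
}}

```text
time: 29.0
ee_pos: [0.5455, -0.1508, 0.0955]
eef_rot: [0.824, 0.566, 0.0, 0.001]
ft_force: [4.7, 1.1, -1.6]
width: 0.0174
grip_force: 2.3
```

Averaging both passes, where the radial friction has opposite signs, gives about 5 N at this angle. I'll release, withdraw and check.

>>> {"name": "step_arm", "arguments": {
  "deltas": [
    [[0, 0, 0, 0, 0, 0, 40], [0, 0, 0, 0, 0, 0, 40], [0, 0, 0, 0, 0, -0.04, 40], [0, 0, 0, 0, 0, -0.09, 40], [0, 0, 0, 0, 0, -0.145, 40], [0, 0, 0, 0, 0, -0.145, 40]]
  ]
}}

```text
time: 29.75
ee_pos: [0.547, -0.1508, 0.2447]
eef_rot: [0.824, 0.567, 0.002, 0.003]
ft_force: [0.4, -0.7, 0.0]
width: 0.0348
grip_force: 0.0
```

```bash
python3 - <<'E'
from h import *
s=st(); json.dump(dict(p=list(s['ee_pos']),q=list(s['eef_rot'])),open('cmd.json','w'))
plan([parc(211.2,40,.24)])
E
```

```text
t 29.75 pos [ 0.547  -0.1508  0.2447] az -20.9 F [ 0.38 -0.66  0.02] w 0.0348 g 0.0 j [ 0.75  0.25 -0.67  1.55  0.16  1.39 -0.29]
[[0.007, -0.002, 0.661, 0.0104, -0.0488, 0.0043, 40]]
```

>>> {"name": "step_arm", "arguments": {
  "deltas": [
    [[0, 0, 0.17, 0.003, -0.012, 0.003, 40], [0, 0, 0.34, 0.005, -0.024, 0.004, 40], [0, 0, 0.51, 0.008, -0.036, 0.004, 40], [0, 0, 0.661, 0.0104, -0.0488, 0.0043, 40], [0, 0, 0.661, 0.0104, -0.0488, 0.0043, 40], [0, 0, 0.661, 0.0104, -0.0488, 0.0043, 40]]
  ]
}}

```text
time: 30.5
ee_pos: [0.5035, -0.1238, 0.2356]
eef_rot: [0.963, 0.27, -0.0, 0.0]
ft_force: [-0.2, -1.1, 0.8]
width: 0.0349
grip_force: 0.0
```

```bash
python3 - <<'E'
from h import *
import pickle
s=st(); W=wcam(cams.camera('wrist'),s); pickle.dump(W,open('w5.pkl','wb'))
W0=pickle.load(open('w4.pkl','rb'))
im=W['img'];g=cv2.cvtColor(im,cv2.COLOR_RGB2GRAY)
e=np.array([np.cos(np.radians(211.2)),np.sin(np.radians(211.2))]);print('tip',proj(W,[*(C+.104*e),.015]),'tab',proj(W,[*(C+.109*e),.022]))
for v in range(180,206): print(v,' '.join('%3d'%k for k in g[v,302:332]))
k,l,stt,ce=cv2.connectedComponentsWithStats(((im.max(2)<75)&(np.arange(400)[:,None]<225)).astype(np.uint8))
for i in range(1,k):
    if stt[i,4]>150: print(stt[i],ce[i].round(1))
for f in(-105,-110,-115): print(f,proj(W,[*(C+.07*np.array([np.cos(np.radians(f)),np.sin(np.radians(f))])),.118]))
E
```

```text
t 30.5 pos [ 0.5035 -0.1238  0.2356] az -58.6 F [-0.15 -1.12  0.77] w 0.0349 g 0.0 j [ 0.72  0.13 -0.62  1.68  0.08  1.36 -0.93]
tip (np.float64(315.68153778455695), np.float64(188.89957643203624)) tab (np.float64(315.66885274288694), np.float64(194.5978742867911))
180 105 106 104 100 103 103 105 114 118  98  73  58  48  55  52  53  49  55  54  54  74  92 108 105 100 105 101 101 101 102
181 100 102 104 101 102  99 108 105 120 107  84  68  56  53  51  55  52  55  59  70  82  99 110 106 103 103  98 101 105 105
182 101 102 100 103 100  99 101 106 109 103  90  83  72  72  62  66  67  74  85  86  91  96 101 102 101  97 104  99 103 103
183 100  97 104 100  98 105 102  95 103 102 107 114 112 111 105  95 104 114 119 120 113 101  96  97  98 103 104  96 100 105
184 101 100 101 105 103  99  98 100 106 110 127 142 146 142 136 140 137 143 143 139 128 114 104 101  99 100 103  96 104 101
185  96  95  98 102 100  99 102 102 105 114 132 148 161 158 160 152 156 155 153 147 134 117 101 104  98 102  98 102  99 103
186 101 100 105 102 102 104 102  99 104 112 131 146 154 160 158 156 154 157 153 145 130 11
[... 2125 characters left out ...]
  99 101 100  99
204  95  97 100  97  98  99  98  96  87  67  54  48  57  52  55  53  46  55  51  52  51  55  63  84  96  98  99  97  99  96
205  90  91  97  99  96  98  97  96  83  64  58  49  56  55  53  51  52  50  51  53  54  55  62  78  90  95  97  98  95  91
[273   0  33   6 187] [288.4   2.4]
[ 298   80   80   87 1740] [335.2 120. ]
[ 443  132   48   39 1111] [467.9 151. ]
[309 162  17  21 261] [316.9 171.7]
[310 194  15  21 255] [317.4 204.8]
[363 214  38  11 311] [381.7 219.9]
-105 (np.float64(373.33810155165503), np.float64(157.54599787024924))
-110 (np.float64(367.68428745190744), np.float64(162.27442566021716))
-115 (np.float64(361.69676879552924), np.float64(166.48397821732652))
```

```bash
python3 -c "
from bench import r
print(r.close_job())"
```

```text
the job is handed in; nothing more can be done
None
```

I handed the job in at about 30 s: the clamp was fully freed first, the arm was swung until its pointer matched the index tab to within about 0.3°, and the lever was then retightened to roughly 5 N at the grip pin (my estimate from scattered force readings of about 4–5.5 N); an earlier first pass of the fingers had missed the pin and left the lever where it was.

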